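# Swap the blanking plug of the bench controller for its interlock plug

### The arm

A 7-joint arm with a two-finger parallel gripper is mounted at the origin on a cart in front of the work surface, level with it; the furniture and walls round the work are solid. World frame = base frame: x ahead of the robot, y to its left, z up, the work surface at z = 0. Lengths are in m, angles in rad, forces in N, time in s.
With the tool pointing down it reaches from about 0.4 to 0.85 m from the base axis. Payload 6.9 kg.
Tool frame: the origin (TCP) lies midway between the tips of the shut fingers; the grasp point (between the pads) lies 19 mm behind it; z points along the fingers, y is the line along which they close (so a half turn about z gives the same grasp; the last joint's range is limited). The gripper opens to 85 mm and grips with 20 to 120 N. Pads are 22 mm wide; open, the fingers measure 114 mm over their backs; the gripper's body (76 mm by 85 mm) begins 54 mm behind the grasp point. The pads swing forward as they close: fully open they stand 13 mm farther back than shut.
Start: joints at [1.31, 0.507, -0.238, 1.5, 0.126, 1.149, -0.155], TCP at [0.224, -0.584, 0.231] pointing down, gripper open.
Joint ranges: [-3.08, 3.08], [-0.24, 2.05], [-1.43, 1.35], [0, 2.5], [-1.52, 4.66], [0.17, 1.96], [-2.89, 2.89]. Speed limits (rad/s): [2.39, 2.39, 3.14, 3.14, 3.14, 3.14, 3.14].

### API

Orientations are given as a rotation vector (axis times angle).
In Python, from workcell import env, vision gives the robot as it stands.
- The arm moves only by the tool move_arm, never from a script. Its arguments are lists of equal length, an entry for each row: "translation": the shift along the tool's x, y, z in m, a list of three; "rot": the turn, a rotation vector about the tool's x, y, z in rad, a list of three. In form: {"translation": [[dx, dy, dz], ...], "rot": [[ax, ay, az], ...]}. A call has 1 to 12 rows; each row is the pose to reach, as a shift and turn from the pose commanded when the call began, along the tool's axes at that moment; what a row does not reach only later rows make up. A row lasts 1/10 s, in which the tool goes at most 50 mm and 8.59 degrees, less where a joint would pass 70% of its speed; a pose out of reach is approached as far as the arm can. A call with a gripper value outside its range is refused whole. "jaw" is the opening, from -1 (shut) to 1 (fully open), set as the call begins (left out, the last holds). The fingers move at their own pace and stop on an object; "newtons" is the grip in N (left out, the last holds). Time passes only in rows, so rows that repeat a pose let the fingers close. It gives the time, the measured TCP pose, the force, the opening and the grip force at its end, in the units of the state.
- env.sense(): the state, without advancing time (a new reading comes with each control period).
- vision.camera(name): name is "scene" or "top" or "wrist"; returns (picture, depth): 480x640x3 uint8, red, green, blue; 480x640 float32, m along the optical axis (not along the pixel's ray), 0 where there is no reading.
- vision.camera_info(name): a dict with "camera_matrix" (3x3 intrinsics, pixels), "k1" (the pictures are not rectified: a ray, as slopes to the right and down, at radius r is drawn at 1 + k1 r^2 times it, then the intrinsics apply), "T" (4x4, takes a point from camera to world coordinates). Camera axes: x right, y up, looking along -z (the intrinsics and any distortion apply to the point x, -y, -z); pixel columns grow to the right and rows downward; lengths in m; the calibration is good to about 2 mm. A picture is of the moment at which its call begins: read the wrist's pose just before it. camera_info takes no time and is no camera call; for the wrist camera it gives the pose at the moment of the call.
- env.job_done(): hands the job in; it is judged then, once.
The state is a dict: "time": time; "joint_positions": joint angles; "qvel": joint speeds; "tau": joint torques, N m; "position": TCP position; "ee_rot": TCP orientation; "wrist_force": force on the tool from outside, world axes, zero at the start; "ft_torque": the same for the moment, N m; "opening": opening from 0.0 (shut) to 1.0 (fully open); "grasp_force": force on a finger pad.
Only numpy, scipy, OpenCV 4.12 (cv2) and the standard library are available. Lean on these libraries where they do the work, as an engineer would, in place of code of your own. Each camera call takes 0.05 s, during which the arm holds its last target. There are 200 camera calls.

### The job

Pull the blanking plug out of the socket in the controller's sloping panel and set it down in the small metal tray without dropping it from a height. Then lift the interlock plug with the rectangular block prong (not the one with the round pin) off its hook and push it fully home in that socket, flange flush on the panel. Leave the round-pin key hanging and do not knock the bottle, the brass weight or the small beaker about.

Things in the scene. Friction and masses are not known exactly. Their poses are not given: they have to be found in the camera images.
- socket: Panel of the fixed grey bench controller, 120 mm up the slope by 150 wide, tilted 30 deg to its front, one rectangular socket hole in its middle. Origin: centre of the hole's mouth, in the panel surface, 66 mm above the worktop. z: outward normal (up and towards the robot), x up the slope, y level. Hole 21 mm (x) by 31 (y), 28 deep, 2.5 mm chamfer round the mouth; panel flat.
- blank: Blanking plug, grey, 50 g, seated in the socket. Origin: centre of the flange's underside, which lies on the panel; z up the handle. Flange 34 (x) by 44 (y) by 6 mm thick; solid handle 20 (x) by 34 (y) mm above it, its top 40 mm above the origin; block prong below 18 (x) by 28 (y), 24 mm long, tapered tip, loose fit. Grip the handle across its 34 mm.
- plug: Interlock plug, grey, 50 g, hanging on one of the stand's two hooks. Origin, axes, flange and 18x28x24 mm block prong as the blanking plug; y along the stand's y. Handle: upright frame 20 (x) by 34 (y), top 40 mm above the origin, window 22 mm wide from 6 to 32 mm above the origin; the hook runs through it along x. Grip across the 34 mm, a finger each side of the hook. Fits either way round.
- pin_key: The other hanging key: same frame handle and flange, but a round pin 14 mm in diameter and 41 mm long below. Origin at the centre of the flange's underside. It stays where it hangs.
- stand: Fixed aluminium hook stand, origin under the middle of its 100 (x) by 190 (y) mm base. -x is its front, facing the robot. Upright panel 125 mm high, front face at x = 32 mm. Flat hooks at y = +-55 mm, 10 wide, 5 thick, top face 105 mm above the worktop, end at x = -29 mm in a lip 6 mm higher. To take a key off: lift it 8 to 19 mm, then draw it 45 mm or more to -x.
- tray: Fixed open metal tray 110 (x) by 130 (y) by 22 mm high, walls and floor 3 mm. Origin: centre of its underside, z up.
- buffer: White bottle with a yellow cap, 52 mm across, 103 mm tall, standing; origin at the centre of its foot. Bystander.
- weight: Brass check weight, 28 mm across, 46 mm tall; origin at the centre of its foot. Bystander.
- beaker: Small clear beaker, 51 mm across, 51 mm tall; origin at the centre of its foot. Bystander.
There are look-alikes about, which are no part of the job. Leave any black or orange look-alike of the plug alone.

How it is judged:
On the way, in this order (a step that is already met when the one before it is completed fails the run):
1. the blanking plug is pulled clear of the socket, held in the fingers (z of blank in the frame of socket above 0.026 m and contact force between blank and the fingers above 0.5 N), for 0.1 s.
2. the blanking plug lies in the tray, released and at rest (x of blank in the frame of tray between -0.055 and 0.055 m and y of blank in the frame of tray between -0.065 and 0.065 m and height (world z) of blank below 0.045 m and linear speed of blank below 0.03 m/s and contact force between blank and the fingers below 0.1 N), for 0.2 s.
3. the interlock plug is off its hook, held in the fingers (distance of plug from where it was at the start of the episode above 0.04 m and contact force between plug and stand below 0.1 N and contact force between plug and the fingers above 0.5 N), for 0.1 s.
At the end, for the whole second after the job is handed in: The interlock plug sits in the socket with its flange on the panel (origin within 5 mm of the hole's mouth centre, within 3 mm of flush, axis within 4 degrees), released and at rest; the blanking plug rests inside the tray; the round-pin key still hangs on its hook within 30 mm of where it was (distance between plug and socket below 0.005 m and angle between the z axis of plug and the z axis of socket, either way round below 0.07 rad and z of plug in the frame of socket below 0.003 m and linear speed of each of plug, blank below 0.03 m/s and x of blank in the frame of tray between -0.055 and 0.055 m and y of blank in the frame of tray between -0.065 and 0.065 m and height (world z) of blank below 0.045 m and distance of pin_key from where it was at the start of the episode below 0.03 m and contact force between pin_key and stand above 0.1 N); the robot touches nothing.
It fails at once if the blanking plug is dropped (falls free faster than 0.8 m/s) (linear speed of blank above 0.8 m/s and contact force between blank and the fingers below 0.1 N).
It fails at once if the round-pin key is taken or knocked off its hook (distance of pin_key from where it was at the start of the episode above 0.04 m).
It fails at once if the bottle, the weight or the beaker is pushed more than 30 mm (distance of any of buffer, weight, beaker from where it was at the start of the episode above 0.03 m).
It also fails if it takes over 64 s, if anything falls off the work surface, if the arm or the gripper's body presses on something with over 40 N, if the wrist force passes 120 N, or if a joint passes its speed limit or range.

## Working session

There is one attempt and no reset: what is moved stays moved. The work goes in short steps, Python scripts to look and compute and a tool call to move; the robot and the scene stay as the last step left them, time stands still between calls to the robot, and variables do not carry over. Pictures are saved under pics/ and viewed, at most 10 in all, crops included, and the job is handed in when it is done.

Besides the shell and the picture viewer there is one more tool, called after "Request:" as name(argument=value, ...) on one line, values as JSON. move_arm: Moves the arm, as the interface text tells. Its arguments: {"type":"object","properties":{"translation":{"type":"array","items":{"type":"array","items":{"type":"number"}}},"rot":{"type":"array","items":{"type":"array","items":{"type":"number"}}},"jaw":{"type":"number"},"newtons":{"type":"number"}},"required":["translation","rot"]}

```bash
ls; mkdir -p pics; cat > h.py <<'E'
import numpy as np, cv2
from workcell import env, vision
def grab(n):
    ci=vision.camera_info(n); im,d=vision.camera(n); return im,d,ci
def cloud(d,ci):
    K=np.array(ci["camera_matrix"]);k1=ci["k1"];T=np.array(ci["T"])
    h,w=d.shape;u,v=np.meshgrid(np.arange(w),np.arange(h))
    p=np.stack([u,v],-1).reshape(-1,1,2).astype(float)
    q=cv2.undistortPoints(p,K,np.array([k1,0,0,0,0.])).reshape(h,w,2)
    P=np.stack([q[...,0]*d,-q[...,1]*d,-d,np.ones_like(d)],-1)@T.T
    P[d<=0]=np.nan
    return P[...,:3]
E
python3 - <<'E'
from h import *
for n in("scene","top"):
    im,d,ci=grab(n); cv2.imwrite(f"pics/{n}.png",im[...,::-1]); np.savez(f"{n}.npz",im=im,P=cloud(d,ci)); print(n,np.round(ci["T"],3).tolist(),ci["k1"])
s=env.sense();print(s)
E
```

```text
pics
scene [[0.496, 0.399, -0.772, -0.181], [-0.868, 0.219, -0.445, -0.619], [-0.008, 0.891, 0.455, 0.496], [0.0, 0.0, 0.0, 1.0]] -0.16795771846547522
top [[0.002, 0.995, -0.098, 0.409], [-1.0, 0.0, -0.014, -0.241], [-0.014, 0.098, 0.995, 1.05], [0.0, 0.0, 0.0, 1.0]] -0.019391115268863245
{'time': 0.1, 'joint_positions': array([ 1.31050286,  0.50825078, -0.23755337,  1.50104081,  0.12570026,
        1.14893536, -0.15482037]), 'qvel': array([-0.00058311, -0.00120045, -0.00068438, -0.00422252, -0.00057898,
        0.00093709,  0.00086313]), 'tau': array([-5.66628267e-03, -6.21835327e+01, -2.19464824e+00, -2.50204200e+01,
        1.25983523e-02,  7.82271149e-03,  1.17475216e-05]), 'position': array([ 0.22333025, -0.5832365 ,  0.2305165 ]), 'ee_rot': array([-3.08760539e+00, -5.71113479e-01,  5.08671048e-04]), 'wrist_force': array([-0.78634972,  0.28172985,  0.11059976]), 'ft_torque': array([ 0.02530191,  0.03457465, -0.01966501]), 'grasp_force': 0.0, 'opening': 0.9981644064654214}
```

View pics/scene.png

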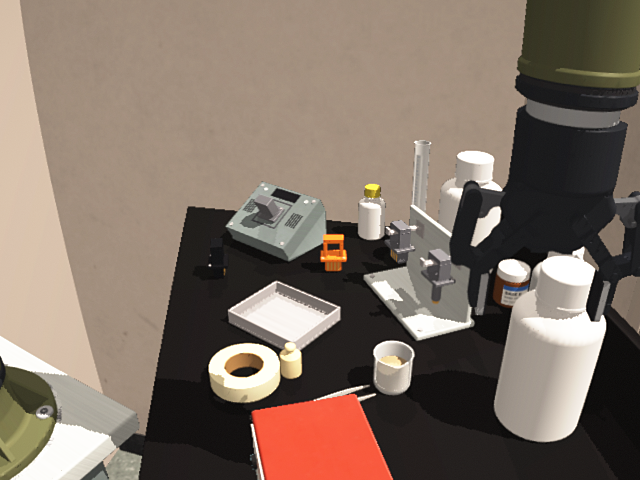

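View pics/top.png

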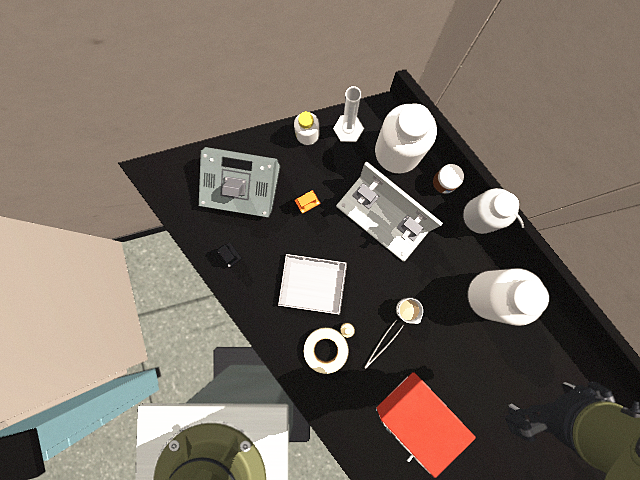

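The scene view shows the controller at (275,220), tray at (285,315), and stand with keys at (400,238) and (437,267). The top view shows the blank at (235,185), tray at (313,285), and keys at (368,195) and (410,228). Next I'll measure these and zoom in on the keys.

```bash
python3 - <<'E'
from h import *
S=np.load("scene.npz");T=np.load("top.npz")
cv2.imwrite("pics/c1.png",cv2.resize(S["im"][200:340,220:480,::-1],None,fx=3,fy=3,interpolation=cv2.INTER_CUBIC))
A,B=S["P"],T["P"]
for n,P in(("scene",A),("top",B)):
    print(n)
    p=P.reshape(-1,3);p=p[~np.isnan(p[:,0])]
    # panel plane: ransac-ish
    w={"scene":P[180:262,222:330],"top":P[145:220,193:284]}[n].reshape(-1,3);w=w[w[:,2]>.02]
    w=w[~np.isnan(w[:,0])]
    best=None;rng=np.random.default_rng(0)
    for i in range(600):
        a=w[rng.choice(len(w),3,False)];nn=np.cross(a[1]-a[0],a[2]-a[0]);l=np.linalg.norm(nn)
        if l<1e-6: continue
        nn/=l; nn*=np.sign(nn[2]); 
        if nn[2]<.6 : continue
        k=abs((w-a[0])@nn)<.002
        if best is None or k.sum()>best.sum(): best=k
    q=w[best];c=q.mean(0);nn=np.linalg.svd(q-c,full_matrices=False)[2][2];nn*=np.sign(nn[2])
    print("normal",nn,"tilt",np.degrees(np.arccos(nn[2])),"az",np.degrees(np.arctan2(nn[1],nn[0])),best.sum())
    y=np.cross([0,0,1],nn);y/=np.linalg.norm(y);x=np.cross(y,nn)
    x=x*np.sign(x[2]);y=np.cross(nn,x)
    uv=np.c_[(q-c)@x,(q-c)@y].astype(np.float32);r=cv2.minAreaRect(uv);print("panel rect",r)
    o=c+x*r[0][0]+y*r[0][1];print("centre",o)
    h=(w-c)@nn; m=(h>.033)&(h<.045);t=w[m];uv=np.c_[(t-o)@x,(t-o)@y].astype(np.float32)
    print("handle top",m.sum(),np.median(h[m]),cv2.minAreaRect(uv), t.mean(0), "origin->",t.mean(0)-.04*nn)
    # tray
    w={"scene":P[275:355,222:345],"top":P[248:320,270:352]}[n].reshape(-1,3);m=(w[:,2]>.012)&(w[:,2]<.03);
    print("tray",cv2.minAreaRect(w[m][:,:2].astype(np.float32)),w[m][:,2].max())
    # stand
    w={"scene":P[200:340,360:475],"top":P[160:262,330:445]}[n].reshape(-1,3)
    m=(w[:,2]>.116)&(w[:,2]<.135);print("stand top",m.sum(),cv2.minAreaRect(w[m][:,:2].astype(np.float32)))
    m=(w[:,2]>.0015)&(w[:,2]<.010);print("stand base",m.sum(),cv2.minAreaRect(w[m][:,:2].astype(np.float32)))
# keys tops
for c in((368,195),(410,228)):
    w=B[c[1]-22:c[1]+22,c[0]-22:c[0]+22]; print(np.round(w[22,22],3)); z=w[...,2]; print(np.histogram(z[z>.06],bins=np.arange(.06,.14,.005)))
E
```

```text
scene
normal [-0.50036054  0.08437773  0.86169585] tilt 30.492471038253115 az 170.42804734038492 2577
panel rect ((0.00214463472366333, -0.027858614921569824), (0.22561563551425934, 0.1217462569475174), 89.61865234375)
centre [ 0.60185307 -0.0886061   0.06565615]
handle top 202 0.039368238405157636 ((-0.06270479410886765, 0.025779446586966515), (0.15126779675483704, 0.03487711027264595), 8.886696815490723) [ 0.56955734 -0.05045689  0.08829369] origin-> [ 0.58957176 -0.05383199  0.05382586]
tray ((0.37221595644950867, -0.2137625813484192), (0.19929490983486176, 0.15188263356685638), 5.162149906158447) 0.029965625944566254
stand top 556 ((0.6183425784111023, -0.37991762161254883), (0.1250184178352356, 0.062052492052316666), 50.54528045654297)
stand base 2597 ((0.631492018699646, -0.323237806558609), (0.39493829011917114, 0.17297597229480743), 26.543325424194336)
top
normal [-0.50054577  0.08312245  0.86171027] tilt 30.49084238101387 az 170.57129856727627 2703
panel rect ((-0.0026182979345321655, 0.0002995803952217102), (0.1509367823600769, 0.1218462586402893), 89.7196044921875)
centre 
[... 458 characters left out ...]
0273), (0.1712988168001175, 0.11592776328325272), 24.21283531188965)
stand base 3065 ((0.5679152011871338, -0.37552088499069214), (0.250151664018631, 0.22227688133716583), 89.91304016113281)
[ 0.58  -0.323  0.116]
(array([ 16,  16,  14,  94,  63,  14,  19,  11,  64,  71, 173,  51,  45,
        30,   0,   0]), array([0.06 , 0.065, 0.07 , 0.075, 0.08 , 0.085, 0.09 , 0.095, 0.1  ,
       0.105, 0.11 , 0.115, 0.12 , 0.125, 0.13 , 0.135, 0.14 ]))
[ 0.516 -0.404  0.115]
(array([ 20,  16,  18,  95,  65,  15,  24,  16,  52,  78, 177,  59,  41,
        38,   0,   0]), array([0.06 , 0.065, 0.07 , 0.075, 0.08 , 0.085, 0.09 , 0.095, 0.1  ,
       0.105, 0.11 , 0.115, 0.12 , 0.125, 0.13 , 0.135, 0.14 ]))
```

View pics/c1.png

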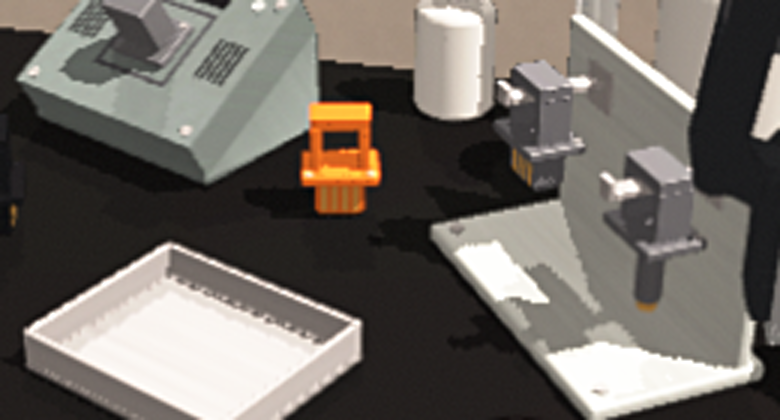

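The round pin hangs on the near key (crop 650,280). The block-prong key is the far one (crop 540,120), at about (0.58,-0.323). The top camera gives socket, blank and tray sizes that match the spec. Next I need the stand pose and the move numbers.

```bash
cat >> h.py <<'E'
from scipy.spatial.transform import Rotation as R
def pose_down(yaw): # tool z down, x at yaw
    return R.from_euler('z',yaw)*R.from_euler('x',np.pi)
SO=np.array([.6120,-.0540,.0664]); AZ=np.radians(170.5)
SN=np.array([.5*np.cos(AZ),.5*np.sin(AZ),.866])
def pose_sock():
    z=-SN; y=np.cross([0,0,1],SN);y/=np.linalg.norm(y); x=np.cross(y,z)
    if x[0]<0: y=-y;x=-x
    return R.from_matrix(np.c_[x,y,z])
def rel(p,r,base=None):
    s=env.sense(); b=R.from_rotvec(s["ee_rot"]) if base is None else base[1]; b0=s["position"] if base is None else base[0]
    t=b.inv().apply(np.array(p)-b0); v=(b.inv()*r).as_rotvec()
    print("t",np.round(t,4),"rot",np.round(v,4)); return t,v
E
python3 - <<'E'
from h import *
S=np.load("scene.npz");T=np.load("top.npz");B=T["P"];A=S["P"]
def top(P,u0,u1,v0,v1,lo,hi):
    w=P[v0:v1,u0:u1].reshape(-1,3);return w[(w[:,2]>lo)&(w[:,2]<hi)]
# stand base front corner region rect from top: restrict box around stand
w=B[160:262,330:445].reshape(-1,3)
m=(w[:,2]>.003)&(w[:,2]<.008);print("base pts",m.sum(),w[m].min(0),w[m].max(0))
# upright top edge points in z .119-.13
m=(w[:,2]>.1175)&(w[:,2]<.132);q=w[m][:,:2].astype(np.float32);
print(m.sum());vx=cv2.fitLine(q,cv2.DIST_HUBER,0,.01,.01).ravel();print("upright line",vx,np.degrees(np.arctan2(vx[1],vx[0])))
# upright front face from scene by plane ransac
w=A[200:340,360:475].reshape(-1,3);w=w[(w[:,2]>.012)&(w[:,2]<.12)&(w[:,0]<.72)]
rng=np.random.default_rng(1);best=None
for i in range(800):
    a=w[rng.choice(len(w),3,False)];n=np.cross(a[1]-a[0],a[2]-a[0]);l=np.linalg.norm(n)
    if l<1e-6 or abs(n[2]/l)>.1: continue
    k=abs((w-a[0])@(n/l))<.0025
    if best is None or k.sum()>best.sum(): best=k
q=w[best];c=q.mean(0);n=np.linalg.svd(q-c,full_matrices=False)[2][2];n*=-np.sign(n[0])
print("face",best.sum(),n,np.degrees(np.arctan2(n[1],n[0])),c)
for u,v in((368,195),(410,228)):
    q=top(B,u-20,u+20,v-20,v+20,.106,.1175).astype(np.float32)
    im=np.isin(np.arange(len(q)),np.arange(len(q)))
    print("key top",len(q),cv2.minAreaRect(q[:,:2]),np.median(q,0))
print("tall things", [(u,v,np.round(np.nanmax(B[v-15:v+15,u-15:u+15,2]),3),np.round(B[v,u],3)) for u,v in((410,125),(350,100),(492,210),(508,297),(306,122),(450,178),(408,312),(347,330))])
p=SO+SN*.10;print("above sock");rel(p,pose_sock())
E
```

```text
base pts 912 [ 0.45690783 -0.49857662  0.00300023] [ 0.67875294 -0.25043977  0.00799789]
485
upright line [ 0.6370329  0.7708366  0.5985079 -0.3676937] 50.42907
face 2525 [-0.7698637   0.63820331 -0.00253271] 140.34187252466722 [ 0.577871   -0.38409559  0.06482669]Traceback (most recent call last):
  File "<stdin>", line 24, in <module>
cv2.error: OpenCV(4.12.0) /io/opencv/modules/imgproc/src/convhull.cpp:143: error: (-215:Assertion failed) total >= 0 && (depth == CV_32F || depth == CV_32S) in function 'convexHull'
```

Request:
move_arm(translation=[[0, 0, -0.05], [0, 0, -0.1], [0, 0, -0.1]], rot=[[0, 0, 0], [0, 0, 0], [0, 0, 0]])

```text
time: 0.4
position: [0.2248, -0.5857, 0.3383]
ee_rot: [3.079, 0.569, 0.004]
wrist_force: [0.4, -0.7, -0.8]
opening: 1.002
grasp_force: 0.0
```

```bash
python3 - <<'E'
from h import *
S=np.load("scene.npz");T=np.load("top.npz");B=T["P"];A=S["P"]
a=np.radians(50.4-90);X=np.array([np.cos(a),np.sin(a)]);Y=np.array([-X[1],X[0]])
for n,P,cs in(("top",B,((368,195),(410,228))),("scene",A,((400,238),(437,265)))):
  for u,v in cs:
    w=P[v-20:v+20,u-20:u+20].reshape(-1,3)
    for lo,hi in((.1085,.1165),(.072,.085)):
        q=w[(w[:,2]>lo)&(w[:,2]<hi)]
        s=np.c_[q[:,:2]@X,q[:,:2]@Y]
        print(n,u,lo,len(q),"x",np.round(np.percentile(s[:,0],[2,10,50,90,98]),4),"y",np.round(np.percentile(s[:,1],[2,10,50,90,98]),4),np.median(q[:,2]))
f=np.array([.5779,-.3841]);print("face stand-x",f@X, "upright mid y",np.array([.5985,-.3677])@Y)
for u,v in((410,125),(350,100),(492,210),(508,297),(306,122),(450,178),(408,312),(347,330)):
    print(u,v,np.nanmax(B[v-15:v+15,u-15:u+15,2]).round(3),np.round(B[v,u],3))
p=SO+SN*.10;print(p);rel(p,pose_sock())
E
```

```text
top 368 0.1085 209 x [0.6335 0.6469 0.657  0.6912 0.6932] y [0.1096 0.1124 0.1255 0.1387 0.1421] 0.11332409537575083
top 368 0.072 156 x [0.6394 0.6406 0.6487 0.693  0.6935] y [0.1023 0.1053 0.1172 0.1465 0.1481] 0.07951201876497349
top 410 0.1085 225 x [0.6329 0.6526 0.6629 0.6915 0.6931] y [0.     0.003  0.0162 0.0294 0.0326] 0.11310766651805038
top 410 0.072 165 x [0.6453 0.6467 0.6549 0.6928 0.6934] y [-0.0063 -0.0044  0.0236  0.0369  0.0381] 0.07956011779448924
scene 400 0.1085 194 x [0.6293 0.6427 0.6514 0.6619 0.6906] y [0.1064 0.1085 0.1242 0.138  0.1419] 0.11237814486123626
scene 400 0.072 334 x [0.6356 0.6365 0.649  0.6904 0.6915] y [0.1028 0.1038 0.12   0.1433 0.1513] 0.07870230044373694
scene 437 0.1085 221 x [0.6291 0.6484 0.656  0.6658 0.6682] y [-0.0026 -0.001   0.0124  0.0275  0.0318] 0.1124582130216551
scene 437 0.072 420 x [0.6422 0.6434 0.6573 0.6904 0.6912] y [-0.0071 -0.0053  0.0159  0.0881  0.1078] 0.07843693931930673
face stand-x 0.6901141574626003 upright mid y 0.09818053849593317
410 125 0.212 [ 0.689 -0.391  0.209]
350 100 0.204 [ 0.738 -0.285  0.201]
492 210 0.159 [ 0.548 -0.557  0.135]
508 297 0.211 [ 0.385 -0.564  0.181]
306 122 0.109 [ 0.73  -0.202  0.105]
450 178 0.073 [ 0.625 -0.497  0.063]
408 312 0.055 [ 0.35  -0.411  0.032]
347 330 0.048 [ 0.314 -0.285  0.045]
[ 0.56268572 -0.04574762  0.153     ]
t [ 0.5085 -0.3855  0.1814] rot [-0.1289  0.5076  0.5217]
```

Request:
move_arm(translation=[[0.038, -0.029, 0.01], [0.076, -0.058, 0.02], [0.114, -0.087, 0.03], [0.152, -0.116, 0.04], [0.19, -0.145, 0.055], [0.228, -0.174, 0.07], [0.266, -0.203, 0.085], [0.304, -0.232, 0.1], [0.342, -0.261, 0.115], [0.38, -0.29, 0.13], [0.42, -0.32, 0.15], [0.46, -0.35, 0.165]], rot=[[-0.01, 0.05, 0.05], [-0.03, 0.1, 0.1], [-0.04, 0.15, 0.15], [-0.05, 0.2, 0.2], [-0.06, 0.25, 0.26], [-0.08, 0.3, 0.31], [-0.09, 0.35, 0.36], [-0.1, 0.4, 0.41], [-0.115, 0.45, 0.46], [-0.129, 0.508, 0.522], [-0.129, 0.508, 0.522], [-0.129, 0.508, 0.522]])

```text
time: 1.6
position: [0.482, -0.1618, 0.1911]
ee_rot: [3.025, -0.236, 0.773]
wrist_force: [0.6, 0.0, -0.7]
opening: 0.999
grasp_force: 0.0
```

```bash
python3 - <<'E'
from h import *
rel(SO+SN*.10,pose_sock());print(env.sense()["joint_positions"].round(2))
E
```

```text
t [ 0.0351 -0.1257  0.0664] rot [-0.032   0.0254  0.0018]
[ 0.38  0.19 -0.02  2.3  -0.64  0.2  -0.76]
```

Request:
move_arm(translation=[[0.012, -0.042, 0.022], [0.024, -0.084, 0.044], [0.035, -0.126, 0.066], [0.035, -0.126, 0.066], [0.035, -0.126, 0.066]], rot=[[-0.01, 0.01, 0], [-0.02, 0.02, 0], [-0.03, 0.025, 0], [-0.03, 0.025, 0], [-0.03, 0.025, 0]])

```text
time: 2.1
position: [0.5547, -0.0594, 0.156]
ee_rot: [2.986, -0.252, 0.796]
wrist_force: [1.2, -0.1, 0.1]
opening: 1.001
grasp_force: 0.0
```

```bash
python3 - <<'E'
from h import *
rel(SO+SN*.008,pose_sock());print(env.sense()["joint_positions"].round(2))
im,d,ci=grab("wrist");P=cloud(d,ci)
cv2.imwrite("pics/w1.png",im[...,::-1])
w=P.reshape(-1,3);h=(w-SO)@SN;x=np.cross([0,0,1],SN);y=x/np.linalg.norm(x);x=np.cross(y,SN)
q=w[(abs(h-.04)<.004)&(np.linalg.norm(w-SO-SN*.04,axis=1)<.03)]-SO
print(len(q),np.median(q@SN),cv2.minAreaRect(np.c_[q@x,q@y].astype(np.float32)),x,y)
E
```

```text
t [ 0.0035 -0.0147  0.0974] rot [-0.0011  0.0025 -0.0031]
[-0.46  0.38  0.65  2.28 -1.47  0.19 -0.23]
2178 0.03849822644517087 ((0.0008248826488852501, -0.0003309454768896103), (0.03367999196052551, 0.020067021250724792), 89.79723358154297) [-0.85412333  0.14293123 -0.5       ] [-0.16504761 -0.9862856   0.        ]
```

Request:
move_arm(translation=[[0.003, -0.014, 0.015], [0.003, -0.014, 0.025], [0.003, -0.014, 0.025]], rot=[[0, 0, 0], [0, 0, 0], [0, 0, 0]])

```text
time: 2.45
position: [0.5741, -0.0469, 0.1396]
ee_rot: [2.993, -0.25, 0.783]
wrist_force: [-0.1, -0.8, 0.0]
opening: 0.996
grasp_force: 0.0
```

```bash
python3 - <<'E'
from h import *
rel(SO+SN*.008,pose_sock());print(env.sense()["joint_positions"].round(2))
E
```

```text
t [-0.0022  0.001   0.0747] rot [-0.0033  0.0123 -0.0015]
[-0.43  0.43  0.58  2.25 -1.52  0.18 -0.21]
```

View pics/w1.png

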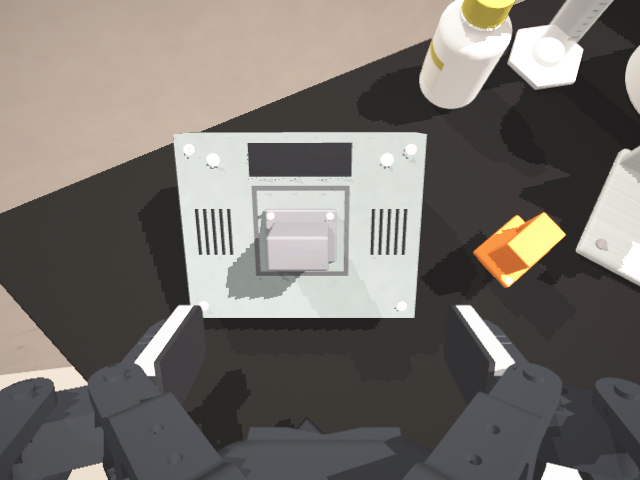

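The wrist view shows the blank handle centred between the open fingers (about 300,245).

Request:
move_arm(translation=[[-0.001, 0.001, 0.02], [-0.002, 0.001, 0.04], [-0.002, 0.001, 0.055], [-0.002, 0.001, 0.072], [-0.002, 0.001, 0.072], [-0.002, 0.001, 0.072]], rot=[[0, 0.01, 0], [0, 0.01, 0], [0, 0.01, 0], [0, 0.01, 0], [0, 0.01, 0], [0, 0.01, 0]])

```text
time: 3.05
position: [0.6175, -0.0533, 0.0983]
ee_rot: [3.003, -0.252, 0.733]
wrist_force: [-1.0, 0.1, 0.9]
opening: 0.999
grasp_force: 0.0
```

```bash
python3 - <<'E'
from h import *
rel(SO+SN*.008,pose_sock());print(env.sense()["joint_positions"].round(2))
E
```

```text
t [-0.0198  0.0016  0.0179] rot [ 0.0014  0.0448 -0.0015]
[-0.32  0.54  0.47  2.16 -1.52  0.18 -0.22]
```

The arm stopped at the j5/j6 limits, in the wrong wrist branch. I'll back off, bring the tool upright so j5 recentres, and tilt again with a rightward bias so j5 goes positive.

```bash
python3 - <<'E'
from h import *
s=env.sense();b=(s["position"],R.from_rotvec(s["ee_rot"]))
V=pose_down(np.radians(-9.5))
def tilt(az,ang):
    a=np.radians(az);return R.from_rotvec(np.radians(ang)*np.array([np.sin(a),-np.cos(a),0]))*V
print(tilt(-9.5,30).apply([0,0,1]),(tilt(-9.5,30).inv()*pose_sock()).magnitude())
rel([.57,0.02,.25],V)
v=(np.array([.57,0.02,.25]),V)
rel([.56,.02,.23],tilt(-60,15),v)
rel([.56,.0,.20],tilt(-60,30),v)
rel(SO+SN*.10,pose_sock(),v)
E
```

```text
[ 0.4931428 -0.0825238 -0.8660254] 1.2702171670556917e-05
t [ 0.0174 -0.0643 -0.1619] rot [ 0.001  -0.4789 -0.0018]
t [-0.0099  0.0017  0.02  ] rot [-0.202   0.1665  0.    ]
t [-0.0066  0.0214  0.05  ] rot [-0.404  0.333  0.   ]
t [0.0036 0.0661 0.097 ] rot [0.     0.5236 0.    ]
```

Request:
move_arm(translation=[[0, 0, -0.04], [0, 0, -0.08], [0.01, -0.03, -0.12], [0.017, -0.064, -0.15], [0.017, -0.064, -0.162], [0.017, -0.064, -0.162], [0.017, -0.064, -0.162], [0.017, -0.064, -0.162]], rot=[[0, 0, 0], [0, 0, 0], [0, -0.12, 0], [0, -0.24, 0], [0, -0.36, 0], [0, -0.48, 0], [0, -0.48, 0], [0, -0.48, 0]])

```text
time: 3.85
position: [0.5707, 0.0209, 0.2503]
ee_rot: [3.13, -0.259, -0.001]
wrist_force: [0.2, -0.1, -0.3]
opening: 0.999
grasp_force: 0.0
```

```bash
python3 - <<'E'
from h import *
rel([.57,0.02,.25],pose_down(np.radians(-9.5)));print(env.sense()["joint_positions"].round(2))
E
```

```text
t [-0.0006  0.001   0.0003] rot [0.0012 0.0008 0.0008]
[-0.7   0.61  1.1   1.62 -0.57  1.26 -1.24]
```

```bash
cat > kin.py <<'E'
import numpy as np, itertools
from scipy.spatial.transform import Rotation as R
from scipy.optimize import least_squares
from workcell import env
s=env.sense()
D=[([1.3105,.50825,-.23755,1.50104,.1257,1.14894,-.15482],[.2233,-.5832,.2305],[-3.0876,-.5711,.0005]),
([.38,.19,-.02,2.3,-.64,.2,-.76],[.482,-.1618,.1911],[3.025,-.236,.773]),
([-.46,.38,.65,2.28,-1.47,.19,-.23],[.5547,-.0594,.156],[2.986,-.252,.796]),
([-.43,.43,.58,2.25,-1.52,.18,-.21],[.5741,-.0469,.1396],[2.993,-.25,.783]),
([-.32,.54,.47,2.16,-1.52,.18,-.22],[.6175,-.0533,.0983],[3.003,-.252,.733]),
(list(s["joint_positions"]),list(s["position"]),list(s["ee_rot"]))]
def rots(q,sg):
    return [R.from_euler('zyzyzyz'[i],sg[i]*q[i]) for i in range(7)]
def feats(q,sg):
    r=rots(q,sg);A=[];c=R.identity();ex,ez=[1,0,0],[0,0,1]
    cols=[np.array(ez)]
    for i in range(7):
        c=c*r[i]
        if i in(1,2,3,4,5,6): cols+= [c.apply(ex),c.apply(ez)] if i in (2,3,4,6) else ([c.apply(ez)] if i==1 else [])
    return np.stack(cols,1),c
if __name__=="__main__":
    best=[]
    for s4 in itertools.product([1,-1],repeat=7):
        F=[feats(q,s4) for q,_,_ in D]
        X=[f[1].inv()*R.from_rotvec(r) for f,(_,_,r) in zip(F,D)]
        m=R.concatenate(X).mean();e=max((m.inv()*x).magnitude() for x in X)
        best.append((e,s4,m.as_rotvec()))
    best.sort(key=lambda b:b[0])
    for b in best[:4]:
        A=np.concatenate([feats(q,b[1])[0] for q,_,_ in D]);y=np.concatenate([p for _,p,_ in D])
        x=np.linalg.lstsq(A,y,rcond=1e-3)[0];print(b,x.round(3),abs(A@x-y).max())
E
python3 kin.py
```

```text
(0.008386643062157365, (-1, 1, -1, 1, -1, 1, -1), array([-6.44941903e-04, -6.43147845e-04,  1.57421102e+00])) [ 0.238  0.281  0.005  0.281 -0.014  0.183 -0.003  0.183 -0.02   0.355] 0.024288484011718042
(0.68480592799323, (-1, -1, -1, -1, -1, -1, -1), array([-0.52633051,  0.54340628,  1.50739438])) [-0.287 -0.464 -0.113 -0.464  0.351 -0.228 -0.002 -0.228 -0.044 -0.879] 0.10028125720291087
(0.8791477164965326, (1, 1, 1, 1, 1, 1, 1), array([-0.07439376,  0.07457217, -1.42739371])) [ 0.929 -0.341  0.808 -0.341  0.037 -0.074 -0.288 -0.074  0.624  0.105] 0.2814153215074332
(0.9482585063616481, (-1, 1, -1, -1, 1, 1, 1), array([ 1.78927726,  1.49000997, -0.74271335])) [ 0.024  0.183  0.894  0.183  0.206  0.26   0.037  0.26   0.    -0.17 ] 0.03030742780180054
```

```bash
cat >> kin.py <<'E'
SG=(-1,1,-1,1,-1,1,-1);FIX=R.from_euler('z',90,degrees=True)
def F2(q):
    r=rots(q,SG);c=R.identity();ey,ez=[0,1,0],[0,0,1];cols=[np.array(ez)];
    for i in range(7):
        c=c*r[i]
        if i==1: cols.append(c.apply(ey))
        if i==2: cols+=[c.apply(ez),c.apply([1,0,0])]
        if i==3: cols+=[c.apply(ey),c.apply([1,0,0])]
        if i==4: cols+=[c.apply(ez)]
        if i==5: cols+=[c.apply([1,0,0])]
        if i==6: cols+=[c.apply(ez)]
    return np.stack(cols,1),c*FIX
A=np.concatenate([F2(q)[0] for q,_,_ in D]);y=np.concatenate([p for _,p,_ in D])
n=A.shape[1];lam=.02
L=np.linalg.lstsq(np.r_[A,lam*np.eye(n)],np.r_[y,np.zeros(n)],rcond=None)[0]
def fk(q):
    a,c=F2(q);return a@L,c
LO=np.array([-3.08,-.24,-1.43,0,-1.52,.17,-2.89]);HI=np.array([3.08,2.05,1.35,2.5,4.66,1.96,2.89])
E
python3 - <<'E'
from kin import *
from h import SO,SN,pose_sock
print(L.round(3),np.abs(A@L-y).max())
rng=np.random.default_rng(0)
for flip in(0,1):
  T=pose_sock()*R.from_euler('z',np.pi*flip);sol=[]
  for h in(.008,):
    p=SO+SN*h
    for i in range(60):
        f=lambda q:np.r_[(fk(q)[0]-p)*5,(fk(q)[1].inv()*T).as_rotvec()]
        r=least_squares(f,rng.uniform(LO,HI),bounds=(LO,HI),max_nfev=60)
        if r.cost<1e-6: sol.append(r.x)
  print(flip,len(sol));print(np.array(sol).round(2)[:14])
E
```

```text
[ 0.245 -0.006  0.578 -0.002 -0.019  0.     0.383 -0.001  0.361] 0.0026541398161398153
0 21
[[ 0.09  0.54 -0.13  2.24  2.33  0.21  2.23]
 [ 0.49  0.62 -0.74  2.23  1.84  0.53  2.78]
 [-0.2   0.56  0.29  2.24  3.57  0.17  0.97]
 [-0.27  0.57  0.4   2.24  3.83  0.21  0.7 ]
 [ 0.18  0.54 -0.26  2.24  2.15  0.26  2.43]
 [ 0.24  0.55 -0.35  2.24  2.06  0.31  2.53]
 [-0.36  0.6   0.53  2.24  4.04  0.27  0.48]
 [-0.22  0.56  0.32  2.24  3.65  0.18  0.89]
 [ 0.39  0.58 -0.58  2.23  1.91  0.42  2.69]
 [-0.19  0.55  0.27  2.24  3.51  0.17  1.03]
 [-0.19  0.55  0.27  2.24  3.52  0.17  1.02]
 [ 0.35  0.57 -0.51  2.24  1.95  0.39  2.65]
 [-0.69  0.94  1.25  2.25  4.44  0.86  0.  ]
 [ 0.05  0.53 -0.08  2.24  2.45  0.19  2.12]]
1 28
[[ 0.61  0.69 -0.95  2.23  1.79  0.67 -0.29]
 [ 0.18  0.54 -0.27  2.24  2.14  0.27 -0.71]
 [ 0.12  0.54 -0.17  2.24  2.27  0.23 -0.84]
 [ 0.25  0.55 -0.36  2.24  2.05  0.31 -0.6 ]
 [ 0.1   0.54 -0.14  2.24  2.32  0.22 -0.89]
 [ 0.52  0.64 -0.79  2.23  1.83  0.56 -0.34]
 [ 0.26  0.55 -0.39  2.24  2.03  0.32 -0.58]
 [ 0.52  0.64 -0.78  2.23  1.83  0.55 -0.35]
 [ 0.78  0.93 -1.37  2.23  1.73  1.06 -0.16]
 [ 0.    0.53 -0.01  2.24  2.61  0.17 -1.19]
 [ 0.64  0.72 -1.    2.23  1.78  0.71 -0.27]
 [ 0.01  0.53 -0.02  2.24  2.58  0.18 -1.17]
 [ 0.1   0.54 -0.15  2.24  2.3   0.22 -0.87]
 [-0.19  0.55  0.28  2.24  3.53  0.17 -2.13]]
```

```bash
cat >> kin.py <<'E'
def jac(q):
    p,c=fk(q);J=np.zeros((6,7));e=1e-5
    for i in range(7):
        d=np.array(q,float);d[i]+=e;p2,c2=fk(d);J[:3,i]=(p2-p)/e;J[3:,i]=(c2*c.inv()).as_rotvec()/e
    return J
def track(q,wps,k=10,lam=.02):
    """follow cartesian waypoints (p,R) by min-norm DLS with limit clamping (from fk(q))"""
    q=np.array(q,float);p0,c0=fk(q)
    for p1,c1 in wps:
        dv=(c1*c0.inv()).as_rotvec();p1=np.array(p1)
        for j in range(1,k+1):
            pt=p0+(p1-p0)*j/k;ct=R.from_rotvec(dv*j/k)*c0
            for _ in range(3):
                p,c=fk(q);e=np.r_[pt-p,(ct*c.inv()).as_rotvec()];J=jac(q);free=np.ones(7,bool)
                for _ in range(3):
                    Jf=J*free;dq=Jf.T@np.linalg.solve(Jf@Jf.T+lam**2*np.eye(6),e)
                    bad=((q+dq<LO)|(q+dq>HI))&free
                    if not bad.any():break
                    free&=~bad
                q=np.clip(q+dq,LO,HI)
        p0,c0=p1,c1
    return q,np.r_[p1-fk(q)[0],(c1*fk(q)[1].inv()).as_rotvec()]
E
python3 - <<'E'
from kin import *
def case(i,j,mid=[]):
    q=D[i][0];w=mid+[(D[j][1],R.from_rotvec(D[j][2]))]
    for l in(.005,.05,.2): print(i,j,l,track(q,w,lam=l)[0].round(2),np.round(D[j][0],2))
b=R.from_rotvec(D[4][2]);p=np.array(D[4][1])
case(4,5,[(p+b.apply([0,0,-.08]),b)])
case(2,3);case(3,4);case(1,2)
b=R.from_rotvec(D[0][2]);case(0,1,[(np.array([.2248,-.5857,.3305]),b)])
E
```

```text
4 5 0.005 [-0.72  0.63  1.14  1.62 -0.6   1.28 -1.21] [-0.7   0.61  1.1   1.62 -0.57  1.26 -1.24]
4 5 0.05 [-0.72  0.64  1.15  1.62 -0.6   1.28 -1.2 ] [-0.7   0.61  1.1   1.62 -0.57  1.26 -1.24]
4 5 0.2 [-0.72  0.63  1.14  1.63 -0.59  1.27 -1.21] [-0.7   0.61  1.1   1.62 -0.57  1.26 -1.24]
2 3 0.005 [-0.43  0.43  0.58  2.25 -1.52  0.18 -0.22] [-0.43  0.43  0.58  2.25 -1.52  0.18 -0.21]
2 3 0.05 [-0.45  0.43  0.61  2.25 -1.52  0.19 -0.22] [-0.43  0.43  0.58  2.25 -1.52  0.18 -0.21]
2 3 0.2 [-0.46  0.43  0.62  2.25 -1.51  0.2  -0.23] [-0.43  0.43  0.58  2.25 -1.52  0.18 -0.21]
3 4 0.005 [-0.33  0.54  0.48  2.16 -1.52  0.18 -0.23] [-0.32  0.54  0.47  2.16 -1.52  0.18 -0.22]
3 4 0.05 [-0.32  0.54  0.47  2.16 -1.52  0.17 -0.23] [-0.32  0.54  0.47  2.16 -1.52  0.18 -0.22]
3 4 0.2 [-0.37  0.55  0.55  2.16 -1.52  0.22 -0.23] [-0.32  0.54  0.47  2.16 -1.52  0.18 -0.22]
1 2 0.005 [-0.44  0.37  0.61  2.28 -1.45  0.17 -0.26] [-0.46  0.38  0.65  2.28 -1.47  0.19 -0.23]
1 2 0.05 [-0.44  0.37  0.61  2.28 -1.42  0.17 -0.28] [-0.46  0.38  0.65  2.28 -1.47  0.19 -0.23]
1 2 0.2 [-0.33  0.32  0.47  2.22 -0.7   0.17 -0.99] [-0.46  0.38  0.65  2.28 -1.47  0.19 -0.23]
0 1 0.005 [ 0.65  0.2  -0.34  2.3  -0.24  0.17 -1.17] [ 0.38  0.19 -0.02  2.3  -0.64  0.2  -0.76]
0 1 0.05 [ 0.65  0.2  -0.34  2.3  -0.25  0.17 -1.16] [ 0.38  0.19 -0.02  2.3  -0.64  0.2  -0.76]
0 1 0.2 [ 0.75  0.2  -0.41  2.3  -0.33  0.18 -1.04] [ 0.38  0.19 -0.02  2.3  -0.64  0.2  -0.76]
```

```bash
cat > plan.py <<'E'
from kin import *
from h import SO,SN,pose_sock,pose_down,rel
def tiltR(yaw,az,ang):
    a=np.radians(az);return R.from_rotvec(np.radians(ang)*np.array([np.sin(a),-np.cos(a),0]))*pose_down(np.radians(yaw))
def margin(q): return np.minimum(q-LO,HI-q)[[0,1,2,3,4,6]].min()
def search(q0,finals,N,nv=2,box=((.45,.62),(-.2,.12),(.24,.36)),yaw=(-200,200),seed=0,ang=30):
    """finals: list of lists of (p,R) waypoints. returns sorted plans"""
    rng=np.random.default_rng(seed);out=[]
    for i in range(N):
        v=[(np.array([rng.uniform(*b) for b in box]),(rng.uniform(*yaw),rng.uniform(-180,180),rng.uniform(0,ang))) for _ in range(nv)]
        f=finals[i%len(finals)]
        w=[(p,tiltR(*a)) for p,a in v]
        q,e=track(q0,w+f[:1],k=6)
        if np.linalg.norm(e)>.01: continue
        m=margin(q)
        if len(f)>1:
            q,e=track(q,f[1:],k=6)
            if np.linalg.norm(e)>.005: continue
            m=min(m,margin(q))
        out.append((m,i%len(finals),v,q))
    return sorted(out,key=lambda o:-o[0])
E
cat > s1.py <<'E'
from plan import *
q0=env.sense()["joint_positions"];F=[]
for fl in(0,1):
    T=pose_sock()*R.from_euler('z',np.pi*fl);F.append([(SO+SN*.11,T),(SO+SN*.008,T)])
for nv in(1,2):
  o=search(q0,F,240,nv);print(nv,len(o))
  for m,f,v,q in o[:4]: print(round(m,2),f,[(p.round(2).tolist(),np.round(a).tolist()) for p,a in v],q.round(2))
E
time timeout 500 python3 s1.py
```

```text
1 34
0.24 1 [([0.61, -0.14, 0.3], [-190.0, -121.0, 27.0])] [ 0.51  0.63 -0.76  2.23  1.84  0.54 -0.36]
0.24 1 [([0.59, -0.06, 0.35], [41.0, 104.0, 6.0])] [ 0.28  0.56 -0.41  2.24  2.01  0.34 -0.56]
0.24 1 [([0.48, 0.05, 0.27], [26.0, 53.0, 6.0])] [ 0.35  0.57 -0.51  2.24  1.95  0.39 -0.49]
0.24 1 [([0.55, -0.17, 0.32], [136.0, -77.0, 16.0])] [ 0.32  0.57 -0.48  2.24  1.97  0.37 -0.51]
2 29
0.24 1 [([0.6, -0.05, 0.26], [141.0, 114.0, 4.0]), ([0.6, -0.03, 0.33], [-93.0, -102.0, 25.0])] [ 0.29  0.56 -0.42  2.24  2.    0.34 -0.56]
0.24 1 [([0.54, -0.1, 0.32], [117.0, 136.0, 2.0]), ([0.45, -0.11, 0.28], [-93.0, -112.0, 8.0])] [ 0.55  0.65 -0.83  2.23  1.82  0.59 -0.33]
0.24 1 [([0.45, -0.03, 0.28], [153.0, -60.0, 20.0]), ([0.55, -0.1, 0.3], [-53.0, -94.0, 3.0])] [ 0.51  0.63 -0.78  2.23  1.83  0.55 -0.35]
0.24 1 [([0.61, -0.12, 0.32], [104.0, -127.0, 26.0]), ([0.54, 0.11, 0.35], [179.0, -114.0, 25.0])] [ 0.54  0.65 -0.82  2.23  1.82  0.58 -0.33]
real	1m59.628s
user	1m59.624s
sys	0m0.308s
```

```bash
cat >> plan.py <<'E'
def rows(wps,dp=.045,da=.13,base=None):
    s=env.sense();b0,b=(s["position"],R.from_rotvec(s["ee_rot"])) if base is None else base
    p0,c0=np.array(b0),b;T=[];W=[]
    for p1,c1 in wps:
        p1=np.array(p1);dv=(c0.inv()*c1).as_rotvec();n=max(1,int(np.ceil(max(np.linalg.norm(p1-p0)/dp,np.linalg.norm(dv)/da))))
        for j in range(1,n+1):
            p=p0+(p1-p0)*j/n;c=c0*R.from_rotvec(dv*j/n)
            T.append(b.inv().apply(p-b0).round(3).tolist());W.append((b.inv()*c).as_rotvec().round(3).tolist())
        p0,c0=p1,c1
    print(len(T));print(T);print(W)
E
python3 - <<'E'
from plan import *
q=env.sense()["joint_positions"]
T=pose_sock()*R.from_euler('z',np.pi)
for pv,yw in(((.55,-.02,.32),35),((.48,.05,.27),26),((.55,0,.3),41),((.52,.02,.3),30),((.52,.02,.3),50)):
    V=tiltR(yw,60,5)
    a,e1=track(q,[(pv,V)]);b,e=track(a,[(SO+SN*.11,T)],k=20);c,e2=track(b,[(SO+SN*.008,T)])
    print(pv,yw,a.round(2),b.round(2),c.round(2),abs(e2).max().round(4))
rows([((.52,.02,.3),tiltR(30,60,5))])
E
```

```text
(0.55, -0.02, 0.32) 35 [-0.54  0.41  0.9   1.59 -0.42  1.29 -0.53] [ 0.14  0.31 -0.21  2.26  1.24  0.18  0.17] [ 0.28  0.56 -0.41  2.24  2.01  0.33 -0.56] 0.0
(0.48, 0.05, 0.27) 26 [-0.82  0.35  1.    1.85 -0.42  1.11 -0.79] [ 0.13  0.31 -0.2   2.26  1.24  0.18  0.17] [ 0.28  0.56 -0.41  2.24  2.01  0.33 -0.57] 0.0
(0.55, 0, 0.3) 41 [-0.56  0.42  0.86  1.63 -0.42  1.24 -0.46] [ 0.13  0.31 -0.2   2.26  1.23  0.17  0.18] [ 0.28  0.56 -0.41  2.24  2.01  0.33 -0.57] 0.0
(0.52, 0.02, 0.3) 30 [-0.68  0.38  0.95  1.7  -0.42  1.21 -0.67] [ 0.12  0.31 -0.19  2.26  1.22  0.17  0.18] [ 0.28  0.56 -0.41  2.24  2.01  0.33 -0.57] 0.0
(0.52, 0.02, 0.3) 50 [-0.63  0.35  0.85  1.7  -0.37  1.2  -0.38] [ 0.13  0.31 -0.19  2.26  1.23  0.17  0.18] [ 0.28  0.56 -0.41  2.24  2.01  0.33 -0.56] 0.0
6
[[-0.008, 0.002, -0.008], [-0.017, 0.003, -0.017], [-0.025, 0.005, -0.025], [-0.033, 0.006, -0.033], [-0.042, 0.008, -0.041], [-0.05, 0.009, -0.05]]
[[0.011, 0.01, -0.115], [0.023, 0.02, -0.229], [0.034, 0.029, -0.344], [0.046, 0.039, -0.459], [0.057, 0.049, -0.573], [0.069, 0.059, -0.688]]
```

Request:
move_arm(translation=[[-0.008, 0.002, -0.008], [-0.017, 0.003, -0.017], [-0.025, 0.005, -0.025], [-0.033, 0.006, -0.033], [-0.042, 0.008, -0.041], [-0.05, 0.009, -0.05], [-0.05, 0.009, -0.05]], rot=[[0.01, 0.01, -0.115], [0.02, 0.02, -0.23], [0.034, 0.03, -0.344], [0.046, 0.04, -0.46], [0.057, 0.05, -0.573], [0.07, 0.06, -0.69], [0.07, 0.06, -0.69]])

```text
time: 4.55
position: [0.5175, 0.0189, 0.3013]
ee_rot: [-2.97, -0.796, -0.104]
wrist_force: [0.5, 0.5, -0.3]
opening: 0.999
grasp_force: 0.0
```

```bash
python3 - <<'E'
from plan import *
q=env.sense()["joint_positions"];print(q.round(2))
T=pose_sock()*R.from_euler('z',np.pi)
b,e=track(q,[(SO+SN*.11,T)],k=20);print(b.round(2),e.round(3))
rows([(SO+SN*.11,T)])
E
```

```text
[-0.69  0.37  0.95  1.71 -0.42  1.21 -0.67]
[ 0.12  0.31 -0.19  2.26  1.22  0.17  0.18] [-0.  0. -0. -0. -0. -0.]
20
[[-0.0, 0.004, 0.007], [-0.001, 0.008, 0.014], [-0.001, 0.012, 0.02], [-0.002, 0.016, 0.027], [-0.002, 0.02, 0.034], [-0.003, 0.024, 0.041], [-0.003, 0.029, 0.048], [-0.003, 0.033, 0.054], [-0.004, 0.037, 0.061], [-0.004, 0.041, 0.068], [-0.005, 0.045, 0.075], [-0.005, 0.049, 0.081], [-0.005, 0.053, 0.088], [-0.006, 0.057, 0.095], [-0.006, 0.061, 0.102], [-0.007, 0.065, 0.109], [-0.007, 0.069, 0.115], [-0.008, 0.073, 0.122], [-0.008, 0.078, 0.129], [-0.008, 0.082, 0.136]]
[[-0.028, -0.016, -0.121], [-0.056, -0.032, -0.241], [-0.084, -0.048, -0.362], [-0.112, -0.064, -0.482], [-0.14, -0.08, -0.603], [-0.168, -0.096, -0.723], [-0.197, -0.112, -0.844], [-0.225, -0.128, -0.965], [-0.253, -0.144, -1.085], [-0.281, -0.16, -1.206], [-0.309, -0.176, -1.326], [-0.337, -0.192, -1.447], [-0.365, -0.208, -1.567], [-0.393, -0.224, -1.688], [-0.421, -0.24, -1.809], [-0.449, -0.256, -1.929], [-0.477, -0.272, -2.05], [-0.505, -0.288, -2.17], [-0.534, -0.304, -2.291], [-0.562, -0.32, -2.411]]
```

Request:
move_arm(translation=[[0, 0.004, 0.007], [-0.001, 0.008, 0.014], [-0.001, 0.012, 0.02], [-0.002, 0.016, 0.027], [-0.002, 0.02, 0.034], [-0.003, 0.024, 0.041], [-0.003, 0.029, 0.048], [-0.003, 0.033, 0.054], [-0.004, 0.037, 0.061], [-0.004, 0.041, 0.068], [-0.005, 0.045, 0.075], [-0.005, 0.049, 0.081]], rot=[[-0.028, -0.016, -0.121], [-0.056, -0.032, -0.241], [-0.084, -0.048, -0.362], [-0.112, -0.064, -0.482], [-0.14, -0.08, -0.603], [-0.168, -0.096, -0.723], [-0.197, -0.112, -0.844], [-0.225, -0.128, -0.965], [-0.253, -0.144, -1.085], [-0.281, -0.16, -1.206], [-0.309, -0.176, -1.326], [-0.337, -0.192, -1.447]])

```text
time: 5.75
position: [0.5421, -0.0183, 0.2158]
ee_rot: [1.545, 2.339, -0.001]
wrist_force: [0.4, -0.5, -0.7]
opening: 1.001
grasp_force: 0.0
```

```bash
python3 - <<'E'
from plan import *
q=env.sense()["joint_positions"];print(q.round(2))
T=pose_sock()*R.from_euler('z',np.pi)
b,e=track(q,[(SO+SN*.11,T)],k=20);print(b.round(2),e.round(3))
rows([(SO+SN*.11,T)])
E
```

```text
[-0.65  0.32  0.65  2.01  0.01  0.6   0.35]
[ 0.12  0.31 -0.19  2.26  1.23  0.17  0.18] [-0. -0. -0. -0. -0. -0.]
8
[[-0.002, -0.001, 0.008], [-0.004, -0.002, 0.015], [-0.005, -0.003, 0.023], [-0.007, -0.003, 0.03], [-0.009, -0.004, 0.038], [-0.011, -0.005, 0.045], [-0.013, -0.006, 0.053], [-0.014, -0.007, 0.06]]
[[-0.028, -0.016, -0.12], [-0.057, -0.032, -0.24], [-0.085, -0.048, -0.36], [-0.114, -0.064, -0.48], [-0.142, -0.08, -0.6], [-0.171, -0.096, -0.72], [-0.199, -0.113, -0.84], [-0.228, -0.129, -0.96]]
```

Request:
move_arm(translation=[[-0.002, -0.001, 0.008], [-0.004, -0.002, 0.015], [-0.005, -0.003, 0.023], [-0.007, -0.003, 0.03], [-0.009, -0.004, 0.038], [-0.011, -0.005, 0.045], [-0.013, -0.006, 0.053], [-0.014, -0.007, 0.06], [-0.014, -0.007, 0.06], [-0.014, -0.007, 0.06], [-0.014, -0.007, 0.06]], rot=[[-0.028, -0.016, -0.12], [-0.057, -0.032, -0.24], [-0.085, -0.048, -0.36], [-0.114, -0.064, -0.48], [-0.142, -0.08, -0.6], [-0.171, -0.096, -0.72], [-0.2, -0.113, -0.84], [-0.228, -0.129, -0.96], [-0.228, -0.129, -0.96], [-0.228, -0.129, -0.96], [-0.228, -0.129, -0.96]])

```text
time: 6.85
position: [0.5567, -0.0444, 0.1617]
ee_rot: [0.221, 2.612, -0.055]
wrist_force: [-0.6, -0.8, 0.2]
opening: 1.001
grasp_force: 0.0
```

```bash
python3 - <<'E'
from plan import *
q=env.sense()["joint_positions"];print(q.round(2))
T=pose_sock()*R.from_euler('z',np.pi)
b,e=track(q,[(SO+SN*.06,T),(SO+SN*.008,T)],k=10);print(b.round(2),e.round(3))
rel(SO+SN*.11,T);rows([(SO+SN*.06,T),(SO+SN*.0075,T)],dp=.02)
E
```

```text
[ 0.14  0.31 -0.21  2.27  1.24  0.18  0.17]
[ 0.28  0.56 -0.41  2.24  2.01  0.34 -0.56] [-0. -0. -0.  0. -0.  0.]
t [-0.0009 -0.0003  0.0006] rot [ 0.0016 -0.002  -0.0038]
6
[[-0.0, -0.0, 0.017], [-0.001, -0.0, 0.034], [-0.001, -0.0, 0.051], [-0.001, -0.0, 0.068], [-0.001, -0.0, 0.086], [-0.001, -0.0, 0.103]]
[[0.001, -0.001, -0.001], [0.001, -0.001, -0.003], [0.002, -0.002, -0.004], [0.002, -0.002, -0.004], [0.002, -0.002, -0.004], [0.002, -0.002, -0.004]]
```

Good branch. Descend and grip.

Request:
move_arm(translation=[[0, 0, 0.017], [-0.001, 0, 0.034], [-0.001, 0, 0.051], [-0.001, 0, 0.068], [-0.001, 0, 0.086], [-0.001, 0, 0.102], [-0.001, 0, 0.102], [-0.001, 0, 0.102]], rot=[[0.001, 0, -0.001], [0.001, 0, -0.003], [0.002, -0.002, -0.004], [0.002, -0.002, -0.004], [0.002, -0.002, -0.004], [0.002, -0.002, -0.004], [0.002, -0.002, -0.004], [0.002, -0.002, -0.004]])

```text
time: 7.65
position: [0.6077, -0.0532, 0.0741]
ee_rot: [0.217, 2.612, -0.061]
wrist_force: [0.2, -0.7, -0.2]
opening: 1.002
grasp_force: 0.0
```

Request:
move_arm(translation=[[0, 0, 0], [0, 0, 0], [0, 0, 0], [0, 0, 0], [0, 0, 0], [0, 0, 0], [0, 0, 0], [0, 0, 0]], rot=[[0, 0, 0], [0, 0, 0], [0, 0, 0], [0, 0, 0], [0, 0, 0], [0, 0, 0], [0, 0, 0], [0, 0, 0]], jaw=-1, newtons=40)

```text
time: 8.45
position: [0.6092, -0.0534, 0.0758]
ee_rot: [0.215, 2.608, -0.062]
wrist_force: [-3.3, -0.5, 5.8]
opening: 0.391
grasp_force: 39.4
```

```bash
python3 - <<'E'
from plan import *
q=env.sense()["joint_positions"];print(q.round(2))
T=pose_sock()*R.from_euler('z',np.pi);rel(SO+SN*.008,T)
# retract then plan to tray
q1,e=track(q,[(SO+SN*.13,T)])
print(q1.round(2),e.round(3))
for yw in(171.8,261.8,81.8,126,150):
  for (c) in ([.4085,-.212],):
    hi=([*c,.16],pose_down(np.radians(yw)));lo=([*c,.038],hi[1])
    q2,e=track(q1,[([.53,-.1,.2],pose_down(np.radians(yw))),hi],k=20);q3,e2=track(q2,[lo]);print(yw,q2.round(2),abs(e).max().round(3),q3.round(2),abs(e2).max().round(3))
E
```

```text
[ 0.27  0.55 -0.39  2.24  2.02  0.33 -0.57]
t [ 0.0022 -0.0001  0.0016] rot [-0.0026  0.0029  0.0021]
[ 0.26  0.27 -0.36  2.26  1.11  0.24  0.3 ] [ 0. -0.  0.  0.  0.  0.]
171.8 [ 1.01  0.42 -0.81  2.02  0.4   0.87  1.4 ] 0.0 [ 0.85  0.59 -0.63  2.15  0.64  0.58  1.18] 0.0
261.8 [ 1.28  0.65 -1.37  2.01  0.73  1.11  2.57] 0.0 [ 1.14  0.8  -1.17  2.15  1.    0.91  2.35] 0.0
81.8 [ 0.66  0.34 -0.32  2.02  0.15  0.8   0.11] 0.0 [ 0.59  0.54 -0.24  2.16  0.27  0.47  0.  ] 0.0
126 [ 0.83  0.37 -0.55  2.02  0.26  0.82  0.76] 0.0 [ 0.71  0.56 -0.41  2.15  0.44  0.51  0.59] 0.0
150 [ 0.92  0.39 -0.68  2.02  0.33  0.84  1.1 ] 0.0 [ 0.78  0.57 -0.52  2.15  0.55  0.54  0.9 ] 0.0
```

Request:
move_arm(translation=[[0, 0, -0.01], [0, 0, -0.025], [0, 0, -0.045], [0, 0, -0.07], [0, 0, -0.1], [0, 0, -0.125], [0, 0, -0.125]], rot=[[0, 0, 0], [0, 0, 0], [0, 0, 0], [0, 0, 0], [0, 0, 0], [0, 0, 0], [0, 0, 0]])

```text
time: 9.15
position: [0.5467, -0.0421, 0.1852]
ee_rot: [0.214, 2.607, -0.062]
wrist_force: [0.1, -1.4, -1.0]
opening: 0.388
grasp_force: 40.4
```

```bash
python3 - <<'E'
from plan import *
s=env.sense();q=s["joint_positions"];print(q.round(2),s["position"],s["opening"])
V=pose_down(np.radians(171.8));w=[([.53,-.1,.2],V),([.4085,-.212,.12],V)]
print(track(q,w,k=20)[0].round(2));rows(w)
E
```

```text
[ 0.26  0.26 -0.37  2.26  1.07  0.24  0.33] [ 0.54665489 -0.04210151  0.18516997] 0.38754593087724887
[ 0.95  0.47 -0.75  2.07  0.46  0.77  1.34]
10
[[-0.0, -0.012, -0.003], [-0.001, -0.024, -0.006], [-0.001, -0.036, -0.01], [-0.001, -0.048, -0.013], [-0.001, -0.06, -0.016], [0.024, -0.086, -0.012], [0.05, -0.112, -0.009], [0.075, -0.138, -0.005], [0.101, -0.164, -0.001], [0.127, -0.19, 0.002]]
[[-0.002, 0.105, -0.004], [-0.003, 0.211, -0.008], [-0.005, 0.316, -0.012], [-0.007, 0.422, -0.016], [-0.008, 0.527, -0.02], [-0.008, 0.527, -0.02], [-0.008, 0.527, -0.02], [-0.008, 0.527, -0.02], [-0.008, 0.527, -0.02], [-0.008, 0.527, -0.02]]
```

Request:
move_arm(translation=[[0, -0.012, -0.003], [-0.001, -0.024, -0.006], [-0.001, -0.036, -0.01], [-0.001, -0.048, -0.013], [-0.001, -0.06, -0.016], [0.024, -0.086, -0.012], [0.05, -0.112, -0.009], [0.075, -0.138, -0.005], [0.101, -0.164, -0.001], [0.127, -0.19, 0.002], [0.127, -0.19, 0.002], [0.127, -0.19, 0.002]], rot=[[-0.002, 0.105, -0.004], [-0.003, 0.211, -0.008], [-0.005, 0.316, -0.012], [-0.007, 0.422, -0.016], [-0.008, 0.527, -0.02], [-0.008, 0.527, -0.02], [-0.008, 0.527, -0.02], [-0.008, 0.527, -0.02], [-0.008, 0.527, -0.02], [-0.008, 0.527, -0.02], [-0.008, 0.527, -0.02], [-0.008, 0.527, -0.02]])

```text
time: 10.35
position: [0.4082, -0.2128, 0.1186]
ee_rot: [-0.229, -3.132, 0.001]
wrist_force: [1.2, 0.3, -1.1]
opening: 0.389
grasp_force: 40.5
```

```bash
python3 - <<'E'
from plan import *
s=env.sense();q=s["joint_positions"];print(q.round(2),s["position"],s["opening"])
V=pose_down(np.radians(171.8));w=[([.4085,-.212,.0365],V)]
print(track(q,w,k=20)[0].round(2));rows(w,dp=.02)
im,d,ci=grab("wrist");cv2=__import__("cv2");cv2.imwrite("pics/w2.png",im[...,::-1])
E
```

```text
[ 0.92  0.46 -0.71  2.07  0.44  0.76  1.37] [ 0.4082041  -0.21283806  0.11858262] 0.3893419263901194
[ 0.81  0.59 -0.58  2.15  0.6   0.56  1.22]
5
[[-0.0, 0.0, 0.016], [-0.0, 0.0, 0.033], [-0.0, 0.001, 0.049], [-0.0, 0.001, 0.066], [-0.0, 0.001, 0.082]]
[[-0.0, -0.0, -0.001], [-0.0, -0.0, -0.001], [-0.0, -0.001, -0.002], [-0.001, -0.001, -0.003], [-0.001, -0.001, -0.003]]Traceback (most recent call last):
  File "<stdin>", line 5, in <module>
NameError: name 'grab' is not defined
```

Request:
move_arm(translation=[[0, 0, 0.016], [0, 0, 0.033], [0, 0.001, 0.05], [0, 0.001, 0.066], [0, 0.001, 0.076], [0, 0.001, 0.082], [0, 0.001, 0.082]], rot=[[0, 0, 0], [0, 0, 0], [0, 0, 0], [0, 0, 0], [0, 0, 0], [0, 0, 0], [0, 0, 0]])

```text
time: 11.05
position: [0.4098, -0.2111, 0.0367]
ee_rot: [-0.225, -3.133, 0.001]
wrist_force: [0.0, -0.2, -0.3]
opening: 0.391
grasp_force: 41.0
```

```bash
python3 - <<'E'
from h import *
im,d,ci=grab("scene");P=cloud(d,ci)
c=slice(230,350),slice(215,355)
cv2.imwrite("pics/s2.png",cv2.resize(im[c][...,::-1],None,fx=5,fy=5,interpolation=cv2.INTER_CUBIC))
s=env.sense();print(s["position"],s["wrist_force"])
E
```

```text
[ 0.40959927 -0.21121107  0.03678696] [ 0.0526643   0.27846914 -0.42558845]
```

View pics/s2.png

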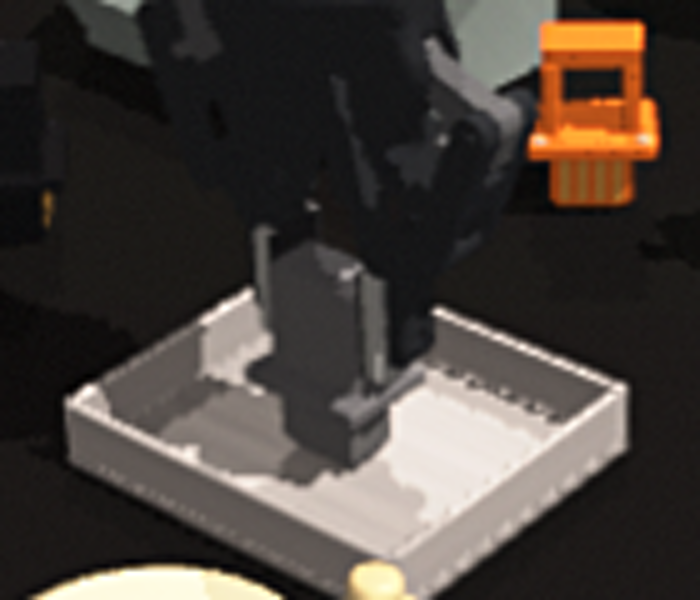

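The blank is upright in the tray, with its prong (crop 340,460) about at the floor. I'll ease it down until it touches.

Request:
move_arm(translation=[[0, 0, 0.001], [0, 0, 0.002], [0, 0, 0.002]], rot=[[0, 0, 0], [0, 0, 0], [0, 0, 0]])

```text
time: 11.4
position: [0.4096, -0.2115, 0.0362]
ee_rot: [0.226, 3.133, -0.004]
wrist_force: [-3.7, 2.2, 21.5]
opening: 0.387
grasp_force: 43.8
```

Request:
move_arm(translation=[[0, 0, -0.001], [0, 0, -0.0015]], rot=[[0, 0, 0], [0, 0, 0]])

```text
time: 11.6
position: [0.4091, -0.2118, 0.0364]
ee_rot: [-0.227, -3.133, 0.002]
wrist_force: [1.0, -0.1, -1.0]
opening: 0.39
grasp_force: 40.9
```

Request:
move_arm(translation=[[0, 0, 0], [0, 0, 0], [0, 0, 0], [0, 0, 0], [0, 0, 0]], rot=[[0, 0, 0], [0, 0, 0], [0, 0, 0], [0, 0, 0], [0, 0, 0]], jaw=0.4)

```text
time: 12.1
position: [0.4087, -0.2116, 0.0358]
ee_rot: [-0.227, -3.132, 0.001]
wrist_force: [0.6, 0.1, 0.7]
opening: 0.7
grasp_force: 0.0
```

Request:
move_arm(translation=[[0, 0, -0.02], [0, 0, -0.05], [0, 0, -0.09], [0, 0, -0.14], [0, 0, -0.17], [0, 0, -0.17]], rot=[[0, 0, 0], [0, 0, 0], [0, 0, 0], [0, 0, 0], [0, 0, 0], [0, 0, 0]])

```text
time: 12.7
position: [0.4111, -0.212, 0.2098]
ee_rot: [0.227, 3.129, -0.006]
wrist_force: [-0.7, -0.6, -0.6]
opening: 0.7
grasp_force: 0.0
```

```bash
cat > s2.py <<'E'
from plan import *
PK=np.array([.5844,-.3212]);X=np.array([.7705,-.6374,0])
s=env.sense();q=s["joint_positions"];print(q.round(2),s["position"])
T=pose_sock()*R.from_euler('z',np.pi)
for yw in(-39.6,140.4):
    V=pose_down(np.radians(yw));pk=np.array([*PK,.073+.010]);hi=pk+[0,0,.09]
    q1,e1=track(q,[(hi-.0*X,V)],k=25);q2,e2=track(q1,[(pk,V)]);
    q3,e3=track(q2,[(pk+[0,0,.013],V),(pk-.06*X+[0,0,.013],V),(pk-.08*X+[0,0,.16],V)])
    print(yw,q1.round(2),abs(e1).max().round(3),q2.round(2),abs(e2).max().round(3),q3.round(2),abs(e3).max().round(3))
    for fl in(0,1):
        TT=pose_sock()*R.from_euler('z',np.pi*fl)
        for via in ([],[([.52,-.1,.26],tiltR(170.5 if fl else -9.5,-30,10))]):
            q4,e4=track(q3,via+[(SO+SN*.11,TT)],k=25);q5,e5=track(q4,[(SO+SN*.008,TT)]);print("  ",fl,len(via),q4.round(2),q5.round(2),abs(e5).max().round(3))
E
python3 s2.py; python3 - <<'E'
from h import *
P=cloud(*grab("top")[1:]);w=P[248:320,270:352].reshape(-1,3)
q=w[(w[:,2]>.035)];print(len(q),q.mean(0) if len(q) else 0,q[:,2].max() if len(q) else 0)
E
```

```text
[ 1.02  0.35 -0.8   1.94  0.3   0.97  1.5 ] [ 0.41113937 -0.2120323   0.20975274]
-39.6 [ 0.94  0.99 -1.33  2.13  1.27  1.13  2.88] 0.178 [ 0.97  1.09 -1.33  2.13  1.35  1.16  2.88] 0.162 [ 0.92  0.84 -1.33  2.19  1.13  1.05  2.88] 0.186
   0 0 [ 0.81  0.69 -1.41  2.35  1.6   0.94  2.89] [ 0.67  0.75 -1.06  2.23  1.77  0.76  2.89] 0.0
   0 1 [ 0.81  0.69 -1.42  2.35  1.6   0.94  2.89] [ 0.67  0.74 -1.06  2.23  1.77  0.76  2.89] 0.0
   1 0 [ 0.47  0.35 -0.66  2.26  1.38  0.35  0.03] [ 0.44  0.6  -0.66  2.23  1.88  0.47 -0.41] 0.0
   1 1 [ 0.34  0.33 -0.48  2.26  1.35  0.28  0.06] [ 0.36  0.58 -0.53  2.24  1.94  0.4  -0.48] 0.0
140.4 [ 0.78  0.66 -0.56  1.46  0.37  1.13  1.03] 0.0 [ 0.76  0.75 -0.52  1.56  0.43  0.96  0.98] 0.0 [ 0.82  0.48 -0.61  1.58  0.29  1.17  1.03] 0.0
   0 0 [-0.51  0.37  0.66  2.27 -1.35  0.17 -0.39] [-0.33  0.53  0.48  2.14 -1.48  0.17 -0.27] 0.036
   0 1 [ 0.11  0.3  -0.18  2.26  1.15  0.17 -2.89] [ 0.14  0.48 -0.18  2.12  1.2   0.17 -2.89] 0.043
   1 0 [ 0.19  0.31 -0.28  2.26  1.28  0.2   0.13] [ 0.28  0.56 -0.41  2.24  2.02  0.33 -0.57] 0.0
   1 1 [ 0.14  0.31 -0.22  2.26  1.25  0.18  0.16] [ 0.28  0.56 -0.41  2.24  2.01  0.34 -0.56] 0.0
5582 [ 0.40940254 -0.22603599  0.61518482] 0.6456447056313164
```

```bash
python3 - <<'E'
from plan import *
V=pose_down(np.radians(140.4));rows([([.5844,-.3212,.2],V)])
E
```

```text
5
[[-0.038, -0.017, 0.002], [-0.075, -0.033, 0.003], [-0.113, -0.05, 0.005], [-0.151, -0.066, 0.007], [-0.188, -0.083, 0.008]]
[[-0.0, 0.001, 0.109], [-0.001, 0.001, 0.218], [-0.001, 0.002, 0.328], [-0.002, 0.002, 0.437], [-0.002, 0.003, 0.546]]
```

Request:
move_arm(translation=[[-0.038, -0.017, 0.002], [-0.075, -0.033, 0.003], [-0.113, -0.05, 0.005], [-0.15, -0.066, 0.007], [-0.188, -0.083, 0.008], [-0.188, -0.083, 0.008], [-0.188, -0.083, 0.008]], rot=[[0, 0.001, 0.11], [0, 0.001, 0.22], [0, 0.002, 0.33], [-0.002, 0.002, 0.44], [-0.002, 0.003, 0.546], [-0.002, 0.003, 0.546], [-0.002, 0.003, 0.546]])

```text
time: 13.45
position: [0.5828, -0.3202, 0.1949]
ee_rot: [-1.059, -2.949, -0.003]
wrist_force: [-0.3, 1.2, -0.1]
opening: 0.698
grasp_force: 0.0
```

```bash
python3 - <<'E'
from h import *
s=env.sense();im,d,ci=grab("wrist");P=cloud(d,ci);cv2.imwrite("pics/w3.png",im[...,::-1])
X=np.array([.7705,-.6374]);Y=np.array([.6374,.7705]);C=np.array([.5844,-.3212])
w=P.reshape(-1,3);w=w[np.linalg.norm(w[:,:2]-C,axis=1)<.032]
for lo,hi in((.1105,.117),(.075,.083)):
    q=w[(w[:,2]>lo)&(w[:,2]<hi)];a=np.c_[(q[:,:2]-C)@X,(q[:,:2]-C)@Y]
    print(lo,len(q),cv2.minAreaRect(a.astype(np.float32)),np.percentile(a,[2,50,98],axis=0).round(4).tolist(),np.median(q[:,2]))
P2=cloud(*grab("top")[1:]);w=P2[248:320,270:352].reshape(-1,3);q=w[(w[:,2]>.055)&(w[:,2]<.1)];print("blank",len(q),q.mean(0) if len(q) else 0)
w=P2[260:310,285:340].reshape(-1,3);print(np.nanmax(w[:,2]))
print(s["position"],s["joint_positions"].round(2))
V=pose_down(np.radians(140.4));rel([.5844,-.3212,.2],V)
E
```

```text
0.1105 1940 ((-0.0050386469811201096, 0.0024985363706946373), (0.033604562282562256, 0.03409138694405556), 88.895263671875) [[-0.0192, -0.0139], [0.0011, 0.0022], [0.0111, 0.0183]] 0.11234441810168892
0.075 1130 ((0.0016931518912315369, 0.0022176969796419144), (0.04406062886118889, 0.03385287895798683), 89.6142349243164) [[-0.015, -0.0193], [-0.0081, -0.0033], [0.016, 0.0238]] 0.07836084274540062
blank 167 [ 0.40465413 -0.2114597   0.06772743]
0.6767552110061721
[ 0.58279344 -0.32018078  0.19489117] [ 0.78  0.64 -0.57  1.43  0.35  1.18  1.05]
t [-0.0026  0.0004 -0.0036] rot [-0.001  -0.0068  0.0023]
```

View pics/w3.png

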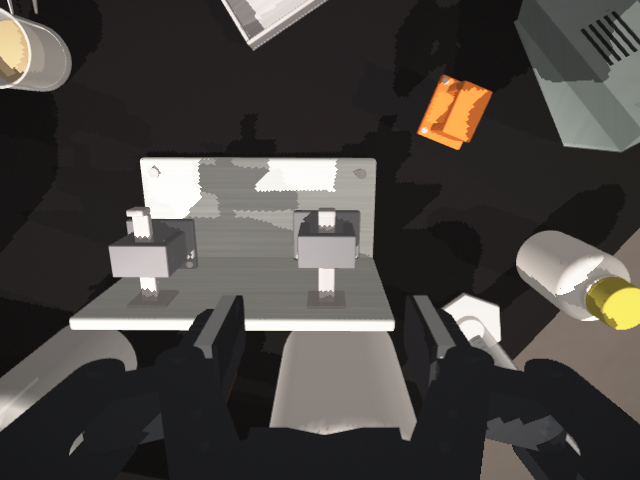

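The wrist view shows the block key at (327,250) and the pin key at (142,260). The measured flange is 44x34 mm, centred at (0.587,-0.3205). The blank stands upright in the tray (top at z=0.068).

```bash
python3 - <<'E'
from plan import *
V=pose_down(np.radians(140.4));c=[.587,-.3205]
rows([([*c,.18],V),([*c,.0825],V)],dp=.025)
E
```

```text
5
[[-0.004, 0.003, 0.016], [-0.004, 0.003, 0.041], [-0.005, 0.003, 0.065], [-0.005, 0.003, 0.089], [-0.005, 0.003, 0.114]]
[[-0.001, -0.007, 0.002], [-0.001, -0.007, 0.002], [-0.001, -0.007, 0.002], [-0.001, -0.007, 0.002], [-0.001, -0.007, 0.002]]
```

Request:
move_arm(translation=[[-0.004, 0.003, 0.016], [-0.004, 0.003, 0.04], [-0.005, 0.003, 0.065], [-0.005, 0.003, 0.085], [-0.005, 0.003, 0.1], [-0.005, 0.003, 0.105], [-0.005, 0.003, 0.105]], rot=[[-0.001, -0.005, 0.002], [-0.001, -0.005, 0.002], [-0.001, -0.005, 0.002], [-0.001, -0.005, 0.002], [-0.001, -0.005, 0.002], [-0.001, -0.005, 0.002], [-0.001, -0.005, 0.002]])

```text
time: 14.25
position: [0.588, -0.3212, 0.0925]
ee_rot: [1.066, 2.955, 0.001]
wrist_force: [-0.0, 0.4, -0.1]
opening: 0.702
grasp_force: 0.0
```

```bash
python3 - <<'E'
from plan import *
V=pose_down(np.radians(140.4));rel([.587,-.3205,.0825],V);print(env.sense()["wrist_force"])
E
```

```text
t [ 0.0012 -0.0001  0.01  ] rot [ 0.0004  0.     -0.001 ]
[-0.02520044  0.41268785 -0.14853796]
```

Lower the last 10 mm, then grip and look.

Request:
move_arm(translation=[[0.001, 0, 0.005], [0.001, 0, 0.01], [0.001, 0, 0.01]], rot=[[0, 0, 0], [0, 0, 0], [0, 0, 0]])

```text
time: 14.55
position: [0.5875, -0.3207, 0.0824]
ee_rot: [1.066, 2.955, 0.0]
wrist_force: [-0.5, 0.8, -0.3]
opening: 0.7
grasp_force: 0.0
```

Request:
move_arm(translation=[[0, 0, 0], [0, 0, 0], [0, 0, 0], [0, 0, 0], [0, 0, 0], [0, 0, 0]], rot=[[0, 0, 0], [0, 0, 0], [0, 0, 0], [0, 0, 0], [0, 0, 0], [0, 0, 0]], jaw=-1, newtons=50)

```text
time: 15.15
position: [0.588, -0.3208, 0.083]
ee_rot: [1.065, 2.954, 0.0]
wrist_force: [-0.1, 0.2, 4.5]
opening: 0.388
grasp_force: 49.8
```

Request:
move_arm(translation=[[0, 0, -0.005], [0, 0, -0.01], [0, 0, -0.0135], [0, 0, -0.0135], [0, 0, -0.0135]], rot=[[0, 0, 0], [0, 0, 0], [0, 0, 0], [0, 0, 0], [0, 0, 0]])

```text
time: 15.65
position: [0.5877, -0.3207, 0.0962]
ee_rot: [1.066, 2.954, 0.0]
wrist_force: [0.3, 0.1, -0.8]
opening: 0.389
grasp_force: 49.5
```

Request:
move_arm(translation=[[0.012, 0, 0], [0.027, 0, 0], [0.042, 0, 0], [0.06, 0, 0], [0.07, 0, 0], [0.08, 0, -0.03], [0.08, 0, -0.07], [0.08, 0, -0.11], [0.08, 0, -0.13], [0.08, 0, -0.13]], rot=[[0, 0, 0], [0, 0, 0], [0, 0, 0], [0, 0, 0], [0, 0, 0], [0, 0, 0], [0, 0, 0], [0, 0, 0], [0, 0, 0], [0, 0, 0]])

```text
time: 16.65
position: [0.5278, -0.2701, 0.2296]
ee_rot: [1.064, 2.948, -0.0]
wrist_force: [-0.2, 0.1, -0.3]
opening: 0.389
grasp_force: 49.8
```

```bash
python3 - <<'E'
from plan import *
from h import *
s=env.sense();q=s["joint_positions"];print(q.round(2),s["position"],s["grasp_force"])
T=pose_sock()*R.from_euler('z',np.pi)
w=[([.52,-.13,.25],tiltR(170.5,-20,12)),(SO+SN*.10,T)]
a,e=track(q,w,k=25);print(a.round(2),abs(e).max());b,e=track(a,[(SO+SN*.008,T)]);print(b.round(2),abs(e).max())
rows(w)
# socket hole now visible from top?
im,d,ci=grab("top");P=cloud(d,ci);x=np.cross(np.cross([0,0,1],SN),SN);x/=np.linalg.norm(x);y=np.cross(SN,x)
w=P[145:220,193:284].reshape(-1,3);h=(w-SO)@SN;k=(h<-.006)&(np.linalg.norm(w-SO,axis=1)<.05);u=np.c_[(w-SO)@x,(w-SO)@y][k];print(k.sum(),np.percentile(u,[2,50,98],axis=0).round(4))
k=abs(h)<.004;print("plane off",np.median(h[k]))
cv2.imwrite("pics/t4.png",cv2.resize(im[140:260,190:330,::-1],None,fx=5,fy=5,interpolation=cv2.INTER_CUBIC))
E
```

```text
[ 0.81  0.5  -0.61  1.6   0.31  1.14  1.01] [ 0.52781155 -0.27007857  0.22956808] 49.75546181201935
[ 0.12  0.33 -0.19  2.27  1.37  0.17  0.04] 0.0001591752998610363
[ 0.28  0.56 -0.41  2.24  2.01  0.34 -0.57] 2.45689688593842e-08
9
[[0.019, 0.021, -0.004], [0.038, 0.041, -0.008], [0.057, 0.062, -0.013], [0.076, 0.082, -0.017], [0.095, 0.103, -0.021], [0.101, 0.126, 0.003], [0.106, 0.149, 0.028], [0.112, 0.172, 0.052], [0.117, 0.195, 0.076]]
[[-0.003, -0.041, -0.105], [-0.007, -0.082, -0.21], [-0.01, -0.122, -0.315], [-0.013, -0.163, -0.42], [-0.017, -0.204, -0.525], [-0.047, -0.279, -0.523], [-0.077, -0.354, -0.521], [-0.107, -0.429, -0.518], [-0.138, -0.504, -0.515]]
127 [[-0.0017 -0.0162]
 [ 0.0085 -0.0039]
 [ 0.0117  0.011 ]]
plane off 0.00038028242065389774
```

Request:
move_arm(translation=[[0.019, 0.021, -0.004], [0.038, 0.041, -0.008], [0.057, 0.062, -0.013], [0.076, 0.082, -0.017], [0.095, 0.103, -0.021], [0.1, 0.126, 0.003], [0.106, 0.149, 0.028], [0.112, 0.172, 0.052], [0.117, 0.195, 0.076], [0.117, 0.195, 0.076], [0.117, 0.195, 0.076], [0.117, 0.195, 0.076]], rot=[[-0.003, -0.04, -0.105], [-0.007, -0.082, -0.21], [-0.01, -0.122, -0.315], [-0.013, -0.163, -0.42], [-0.017, -0.204, -0.525], [-0.047, -0.279, -0.523], [-0.077, -0.354, -0.521], [-0.107, -0.429, -0.518], [-0.138, -0.504, -0.515], [-0.138, -0.504, -0.515], [-0.138, -0.504, -0.515], [-0.138, -0.504, -0.515]])

```text
time: 17.9
position: [0.5583, -0.0424, 0.1472]
ee_rot: [0.212, 2.622, -0.051]
wrist_force: [0.3, -0.3, -0.4]
opening: 0.39
grasp_force: 49.8
```

```bash
python3 - <<'E'
from plan import *
from h import *
s=env.sense();q=s["joint_positions"];print(q.round(2),s["position"],s["grasp_force"])
T=pose_sock()*R.from_euler('z',np.pi)
rel(SO+SN*.10,T)
im,d,ci=grab("wrist");P=cloud(d,ci)
y=np.cross([0,0,1],SN);y/=np.linalg.norm(y);x=np.cross(y,SN)
w=P.reshape(-1,3)-SO;h=w@SN;u=np.c_[w@x,w@y];near=(abs(u)<.05).all(1)
k=near&(h<-.006)&(h>-.04);print("hole",k.sum(),np.percentile(u[k],[1,50,99],axis=0).round(4))
k=near&(abs(h)<.006);print("plane",np.median(h[k]))
ts=s["position"]-SO;print("tcp in sock",ts@x,ts@y,ts@SN)
k=near&(h>.045)&(h<.14);print("plug pts",k.sum(),np.percentile(np.c_[u,h][k],[1,50,99],axis=0).round(4))
cv2.imwrite("pics/w4.png",im[...,::-1])
E
```

```text
[ 0.19  0.34 -0.28  2.27  1.41  0.2  -0.  ] [ 0.55827663 -0.0423654   0.14721395] 49.776306599378586
t [-0.0071 -0.0026 -0.0027] rot [ 0.0053 -0.0113  0.0028]
hole 1242 [[-0.0113 -0.0159]
 [-0.0054  0.0001]
 [ 0.0051  0.0152]]
plane -0.0012553130868123783
tcp in sock 0.007142357295586418 -0.002608126754709332 0.09743830965081396
plug pts 17708 [[-0.0031 -0.0318  0.0901]
 [ 0.014  -0.0028  0.1252]
 [ 0.0248  0.0263  0.1393]]
```

View pics/w4.png

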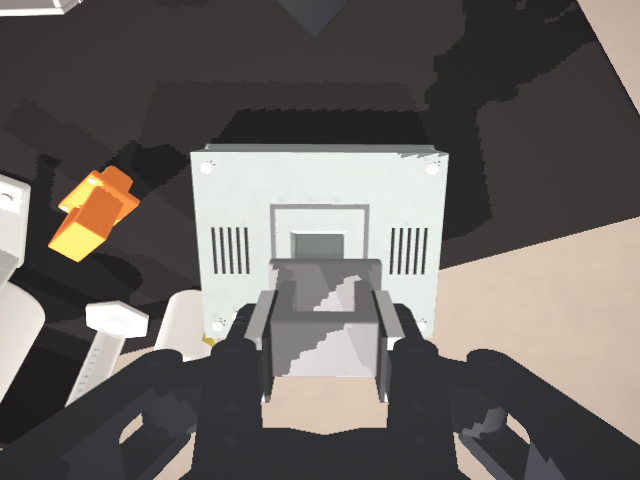

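The wrist view shows the hole at (318,245), with the plug held squarely in front of it. Next: correct the residual offset and measure the plug in the hand.

Request:
move_arm(translation=[[-0.004, -0.001, 0.01], [-0.007, -0.003, 0.02], [-0.007, -0.003, 0.03], [-0.007, -0.003, 0.03], [-0.007, -0.003, 0.03]], rot=[[0.003, -0.006, 0.002], [0.005, -0.011, 0.003], [0.005, -0.011, 0.003], [0.005, -0.011, 0.003], [0.005, -0.011, 0.003]])

```text
time: 18.45
position: [0.5799, -0.0514, 0.1267]
ee_rot: [0.222, 2.607, -0.061]
wrist_force: [0.6, -0.3, -0.1]
opening: 0.392
grasp_force: 49.8
```

```bash
cat > m.py <<'E'
from plan import *
from h import *
s=env.sense()
T=pose_sock()*R.from_euler('z',np.pi);rel(SO+SN*.067,T);print(s["joint_positions"].round(2),s["wrist_force"])
im,d,ci=grab("wrist");P=cloud(d,ci);b=R.from_rotvec(s["ee_rot"])
t=b.inv().apply(P.reshape(-1,3)-s["position"]);t=t[~np.isnan(t[:,0])]
t=t[(abs(t[:,0])<.03)&(abs(t[:,1])<.03)&(t[:,2]>-.05)&(t[:,2]<.02)]
hist,ed=np.histogram(t[:,2],bins=np.arange(-.05,.02,.002));print(dict(zip(ed.round(3).tolist(),hist.tolist())))
for lo,hi in((-.035,-.026),(-.001,.007)):
    q=t[(t[:,2]>lo)&(t[:,2]<hi)];print(lo,len(q),np.percentile(q,[1,50,99],axis=0).round(4).tolist())
    if len(q)>50:
        q=q[abs(q[:,1])<.016];A=np.c_[q[:,:2],np.ones(len(q))];print("z-plane",np.linalg.lstsq(A,q[:,2],rcond=None)[0].round(3))
E
python3 m.py
```

```text
t [0.0023 0.0027 0.0012] rot [-0.0029  0.0027 -0.0036]
[ 0.2   0.41 -0.29  2.26  1.73  0.22 -0.31] [ 0.58833463 -0.2961198  -0.12596263]
{-0.05: 396, -0.048: 496, -0.046: 436, -0.044: 370, -0.042: 290, -0.04: 238, -0.038: 1074, -0.036: 333, -0.034: 272, -0.032: 359, -0.03: 5687, -0.028: 1092, -0.026: 518, -0.024: 497, -0.022: 353, -0.02: 299, -0.018: 280, -0.016: 283, -0.014: 253, -0.012: 267, -0.01: 243, -0.008: 204, -0.006: 175, -0.004: 104, -0.002: 81, 0.0: 93, 0.002: 128, 0.004: 3599, 0.006: 621, 0.008: 133, 0.01: 8, 0.012: 0, 0.014: 0, 0.016: 0}
-0.035 7558 [[-0.0094, -0.0265, -0.0345], [0.003, 0.0002, -0.0288], [0.0109, 0.0262, -0.0263]]
z-plane [ 0.022 -0.007 -0.029]
-0.001 4368 [[-0.0024, -0.0206, 0.0001], [0.0105, 0.0005, 0.0052], [0.0178, 0.0217, 0.0068]]
z-plane [ 0.008 -0.002  0.005]
```

```bash
cat > tgt.py <<'E'
from plan import *
T=pose_sock()*R.from_euler('z',np.pi)
y=np.cross([0,0,1],SN);y/=np.linalg.norm(y);x=np.cross(y,SN)
O=SO+.0003*x-.0003*y-T.apply([.0007,.0005,0])
def tg(h): 
    s=env.sense();d=s["position"]-O;print("h",(d@SN).round(4),"x",(d@x).round(4),"y",(d@y).round(4),s["wrist_force"].round(1));return rel(O+SN*h,T)
E
python3 -c "
from tgt import *
tg(.040)"
```

```text
h 0.0686 x -0.0023 y 0.0025 [-0.1 -0.1 -1.3]
t [0.0024 0.0026 0.0286] rot [-0.0029  0.0036 -0.0037]
```

Request:
move_arm(translation=[[0.002, 0.002, 0.01], [0.0024, 0.0026, 0.02], [0.0024, 0.0026, 0.0286], [0.0024, 0.0026, 0.0286], [0.0024, 0.0026, 0.0286]], rot=[[-0.003, 0.003, -0.004], [-0.003, 0.003, -0.004], [-0.003, 0.003, -0.004], [-0.003, 0.003, -0.004], [-0.003, 0.003, -0.004]])

```text
time: 19.0
position: [0.5929, -0.0509, 0.1018]
ee_rot: [0.216, 2.609, -0.058]
wrist_force: [-0.0, -0.6, -0.4]
opening: 0.386
grasp_force: 49.8
```

```bash
python3 -c "
from tgt import *
tg(.025)"
```

```text
h 0.0403 x -0.0005 y -0.0001 [-0.  -0.6 -0.4]
t [ 0.0005 -0.0002  0.0153] rot [0.0001 0.0015 0.0004]
```

Aligned within 0.5 mm. Insert gently.

Request:
move_arm(translation=[[0.0005, 0, 0.005], [0.0005, 0, 0.01], [0.0005, 0, 0.015], [0.0005, 0, 0.015]], rot=[[0, 0, 0], [0, 0, 0], [0, 0, 0], [0, 0, 0]])

```text
time: 19.4
position: [0.6003, -0.052, 0.0877]
ee_rot: [0.216, 2.609, -0.058]
wrist_force: [-0.1, -1.1, 0.0]
opening: 0.387
grasp_force: 49.8
```

```bash
python3 -c "
from tgt import *
tg(.0115)"
```

```text
h 0.0243 x 0.0 y -0.0002 [-0.1 -1.1  0. ]
t [-0.     -0.0002  0.0128] rot [0.0002 0.0012 0.0004]
```

Request:
move_arm(translation=[[0, 0, 0.005], [0, 0, 0.009], [0, 0, 0.012], [0, 0, 0.013], [0, 0, 0.013]], rot=[[0, 0, 0], [0, 0, 0], [0, 0, 0], [0, 0, 0], [0, 0, 0]])

```text
time: 19.9
position: [0.6066, -0.053, 0.0769]
ee_rot: [0.216, 2.609, -0.058]
wrist_force: [0.6, -0.4, -0.6]
opening: 0.387
grasp_force: 49.8
```

```bash
python3 -c "
from tgt import *
tg(.0105)"
```

```text
h 0.0118 x -0.0001 y -0.0003 [ 0.6 -0.4 -0.6]
t [ 0.0001 -0.0003  0.0013] rot [0.0002 0.0016 0.0005]
```

No contact yet; press down in small steps until there's force.

Request:
move_arm(translation=[[0, 0, 0.001], [0, 0, 0.0015], [0, 0, 0.0015]], rot=[[0, 0, 0], [0, 0, 0], [0, 0, 0]])

```text
time: 20.2
position: [0.6075, -0.0531, 0.0759]
ee_rot: [0.216, 2.608, -0.058]
wrist_force: [-0.1, 0.0, 0.3]
opening: 0.386
grasp_force: 49.8
```

Request:
move_arm(translation=[[0, 0, 0.001], [0, 0, 0.001]], rot=[[0, 0, 0], [0, 0, 0]])

```text
time: 20.4
position: [0.6077, -0.0531, 0.0755]
ee_rot: [0.215, 2.608, -0.059]
wrist_force: [-4.9, 0.5, 6.8]
opening: 0.389
grasp_force: 50.6
```

Request:
move_arm(translation=[[0, 0, 0.001], [0, 0, 0.001]], rot=[[0, 0, 0], [0, 0, 0]])

```text
time: 20.6
position: [0.6078, -0.0531, 0.0754]
ee_rot: [0.215, 2.607, -0.059]
wrist_force: [-11.8, 1.7, 18.2]
opening: 0.389
grasp_force: 52.3
```

Request:
move_arm(translation=[[0, 0, -0.001], [0, 0, -0.001], [0, 0, -0.001], [0, 0, -0.001], [0, 0, -0.001], [0, 0, -0.001]], rot=[[0, 0, 0], [0, 0, 0], [0, 0, 0], [0, 0, 0], [0, 0, 0], [0, 0, 0]], jaw=0.4)

```text
time: 21.2
position: [0.6079, -0.0532, 0.0748]
ee_rot: [0.216, 2.609, -0.058]
wrist_force: [-0.1, 0.5, 0.3]
opening: 0.694
grasp_force: 0.0
```

Request:
move_arm(translation=[[0, 0, -0.02], [0, 0, -0.05], [0, 0, -0.09], [0, 0, -0.12], [0, 0, -0.12]], rot=[[0, 0, 0], [0, 0, 0], [0, 0, 0], [0, 0, 0], [0, 0, 0]])

```text
time: 21.7
position: [0.5485, -0.0432, 0.1788]
ee_rot: [0.215, 2.608, -0.059]
wrist_force: [-0.2, -1.0, -0.5]
opening: 0.699
grasp_force: 0.0
```

```bash
python3 - <<'E'
from tgt import *
from h import *
im,d,ci=grab("wrist");P=cloud(d,ci);cv2.imwrite("pics/w5.png",im[...,::-1])
w=P.reshape(-1,3)-SO;h=w@SN;u=np.c_[w@x,w@y]
for a,b,r in((-.004,.003,.06),(.0035,.0085,.03),(.034,.044,.03)):
    k=(abs(u)<r).all(1)&(h>a)&(h<b);q=u[k];A=np.c_[q,np.ones(len(q))]
    print(a,k.sum(),np.median(h[k]).round(4),cv2.minAreaRect(q.astype(np.float32)),np.linalg.lstsq(A,h[k],rcond=None)[0].round(4))
w=cloud(*grab("scene")[1:])[230:350,215:355].reshape(-1,3);m=(w[:,2]>.035)&(w[:,2]<.09)&(abs(w[:,0]-.41)<.06)&(abs(w[:,1]+.212)<.06);print("blank",m.sum(),w[m].mean(0),w[m][:,2].max())
print(env.sense()["wrist_force"])
E
```

```text
-0.004 25920 -0.0012 ((-0.00016088783740997314, 1.3634562492370605e-06), (0.11999333649873734, 0.11966145783662796), 89.99552154541016) [-0.0036  0.0019 -0.0011]
0.0035 1314 0.0047 ((0.001290876418352127, -0.0006213858723640442), (0.04381222277879715, 0.033844560384750366), 89.89266204833984) [0.0004 0.002  0.0047]
0.034 1903 0.0386 ((0.0014114659279584885, -0.0007082950323820114), (0.0200492013245821, 0.03379577770829201), 0.5853521227836609) [-0.0318  0.0032  0.0386]
blank 611 [ 0.39571775 -0.21377539  0.05501278] 0.06889747018333975
[ 0.23757047  0.29337544 -0.07993605]
```

View pics/w5.png

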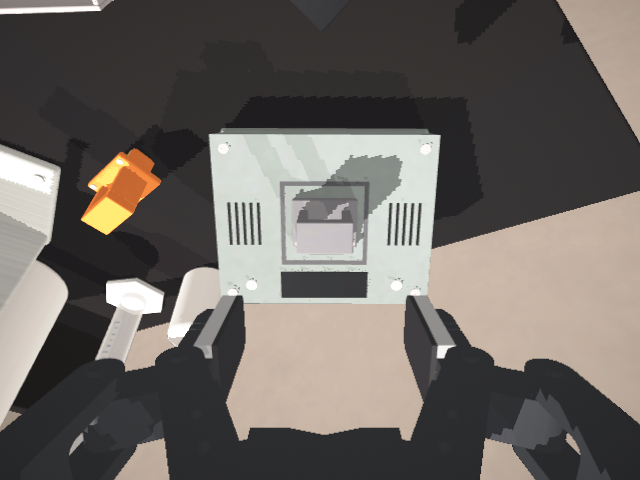

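The wrist view shows the plug seated at (325,222). Its flange top is 5.9 mm above the panel, which means flush, and level with it. The blank stands in the tray, and I'm handing in.

```bash
python3 -c "
from workcell import env
print(env.job_done())"
```

```text
the job is handed in; nothing more can be done
None
```

The job is handed in (the verdict wasn't shown): the camera shows the interlock plug seated flush in the socket and the blanking plug upright in the tray, and the pin key and the three bystanders were not touched.

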